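# Load carburettor valve balls for washing with a scoop

### The arm

A 7-joint arm with a two-finger parallel gripper is mounted at the origin on the work surface. World frame = base frame: x ahead of the robot, y to its left, z up, the work surface at z = 0. Lengths are in m, angles in rad, forces in N, time in s.
With the tool pointing down it reaches from about 0.4 to 0.875 m from the base axis. Payload 19.3 kg.
Tool frame: the origin (TCP) lies at the very end of the fingers, on their centre line; the grasp point (between the pads) lies 19 mm behind it; z points along the fingers, y is the line along which they close (so a half turn about z gives the same grasp; the last joint's range is limited). The gripper opens to 85 mm and grips with 20 to 120 N. Pads are 22 mm wide; open, the fingers measure 114 mm over their backs; the gripper's body (76 mm by 85 mm) begins 54 mm behind the grasp point. The pads swing forward as they close: fully open they stand 13 mm farther back than shut.
Start: joints at [-1.396, 0.521, -0.036, 1.599, 0.021, 1.021, -0.113], TCP at [0.151, 0.606, 0.197] pointing down, gripper open.
Joint ranges: [-2.91, 2.91], [-0.3, 2.13], [-1.5, 1.42], [0.17, 2.43], [-1.26, 4.41], [0.16, 1.93], [-2.52, 2.52]. Speed limits (rad/s): [1.89, 1.89, 2.39, 2.39, 3.01, 3.01, 3.01].

### API

Orientations are given as [roll, pitch, yaw] about the fixed x, y, z axes, in that order (R = Rz(yaw) Ry(pitch) Rx(roll)).
In Python, from workcell import observe, grab_frame, job_done gives the robot as it stands.
- The arm moves only by the tool move_arm, never from a script. Its argument "plan" is a list that holds one entry, the list of rows, each a list of 7 numbers: the shift along the tool's x, y, z each as a share of 0.02 m, from -1 to 1, then the turn, a rotation vector about the tool's x, y, z each as a share of 6 degrees, from -1 to 1, then the opening, from -1 (shut) to 1 (fully open). A call has exactly 10 rows; each row shifts and turns the commanded pose from where the row before left it, along the tool's axes as they then stand; what a row does not reach is not made up. A row lasts 1/10 s, in which the tool goes at most 50 mm and 8.59 degrees, less where a joint would pass 70% of its speed; a pose out of reach is approached as far as the arm can. A call with a number of a shift or a turn outside -1 to 1 is refused whole. A call with a gripper value outside its range is refused whole. The fingers move at their own pace and stop on an object; "grip_force" is the grip in N (left out, the last holds). Time passes only in rows, so rows that do not move let the fingers close, or fill a call up. It gives the time, the measured TCP pose, the force, the opening and the grip force at its end, in the units of the state.
- observe(): the state, without advancing time (a new reading comes with each control period).
- grab_frame(name): name is "scene" or "side" or "wrist"; returns a dict with "color" (420x560x3 uint8, red, green, blue), "intrinsics" (3x3 intrinsics, pixels), "position" and "orientation" of the camera in the world; the wrist camera has in their place "tool_from_camera" (4x4, takes a point from camera to tool coordinates, whose origin is the TCP and whose axes are the flange's). Camera axes: x right, y down, z forward; pixel columns grow to the right and rows downward; lengths in m; the calibration is good to about 2 mm. The wrist camera is an equidistant fisheye: a pixel r from the principal point sees the ray r / f radians off the axis. A picture is of the moment at which its call begins: read the wrist's pose just before it. There is no depth.
- job_done(): hands the job in; it is judged then, once.
The state is a dict: "clock": time; "qpos": joint angles; "qd": joint speeds; "joint_efforts": joint torques, N m; "position": TCP position; "tool_rot": TCP orientation; "force": force on the tool from outside, world axes, zero at the start; "moment": the same for the moment, N m; "grip_width": finger opening in m; "finger_force": force on a finger pad.
Only numpy, scipy, OpenCV 4.12 (cv2) and the standard library are available. Lean on these libraries where they do the work, as an engineer would, in place of code of your own. Each camera call takes 0.05 s, during which the arm holds its last target. There are 200 camera calls.

### The job

First nest the small pot with the upright ear inside the larger wide pot, so that it stands level on its floor. Then scoop all five brass balls out of the parts tray with the hand scoop, never touching a ball with the fingers, and tip them into the nested small pot. Finish by setting the scoop flat on its rubber mat again, and leave the white cup, the jar, the screwdriver and the wrench where they are.

Things in the scene. Friction and masses are not known exactly. Their poses are not given: they have to be found in the camera images.
- tray: Fixed aluminium parts tray, an open trough along its x; origin on the bench, z up. Floor top z 3 mm, flat from x -70 to 135 mm. Inside half width (y) 46 mm up to x 0, widening to 56 mm at x 50 and on. At its near (-x) end a 60 degree slope climbs from x -70, z 3 to x -91, z 39 mm, to the near wall, 46 mm high. Side walls 38, far (+x) wall 32 mm high. The balls start at x -70 to 10.
- ball0: One of five alike solid brass valve balls, 20 mm across, 34 g, loose in the tray at the start. Origin at its centre.
- ball1: One of five alike solid brass valve balls, 20 mm across, 34 g, loose in the tray at the start. Origin at its centre.
- ball2: One of five alike solid brass valve balls, 20 mm across, 34 g, loose in the tray at the start. Origin at its centre.
- ball3: One of five alike solid brass valve balls, 20 mm across, 34 g, loose in the tray at the start. Origin at its centre.
- ball4: One of five alike solid brass valve balls, 20 mm across, 34 g, loose in the tray at the start. Origin at its centre.
- scoop: Loose hand scoop, 120 g, flat on the mat: steel pan open to its -x (mouth), black handle raked back from its rear wall. Origin on the underside, z up. Pan x -46 (lip) to 42 mm, 84 mm wide (y), floor 2 mm thick, sides rise from the lip to 23 mm, rear 34 mm. Handle bar 16 mm wide in y, 22 mm thick, centre line from x 45, z 22 to x 75, z 104 mm (20 degrees towards +x).
- scoop_lip (a point): Middle of the scoop's front edge, on its underside (scoop x -46, z 0 mm).
- scoop_grip (a point): Point on the handle's centre line to grip, 16 mm wide along the scoop's y (scoop x 66, z 78 mm).
- mat: Fixed black rubber mat, 150 mm (x) by 120 mm (y), 3 mm thick, on which the scoop stands at the start. Origin on the bench below its centre.
- pot: The larger, wide steel pot, loose, about 0.75 kg: round, open, tapered; 56 mm tall, outer radius 58 mm at the foot and 68 mm at the rim, wall 4 mm, floor 5 mm thick. Origin at the centre of the underside, z up.
- liner: The small steel pot with the ear, loose, 150 g: same tapered shape, 72 mm tall, outer radius 46 mm at the foot, 56 mm at the rim, wall 3 mm, floor 4 mm. Its one upright ear (12 mm wide in y, 18 mm thick in x) is at x -66 mm, z 60 to 104 mm. Origin at the centre of the underside, z up. Nested, its underside is 5 mm above the pot's and its rim 21 mm above the pot's rim.
- liner_ear (a point): Point in the ear to grip, 12 mm wide along the small pot's y (x -67, z 94 mm).
- cup: White drinking cup, 72 mm across, 85 mm tall, loose; leave it. Origin under its centre.
- jar: Glass jar, 60 mm across, 75 mm tall, loose; leave it. Origin under its centre.
- screwdriver: Screwdriver lying on the bench, loose, along its own x; leave it.
- wrench: Wrench lying on the bench, loose, along its own x; leave it.
Mind the look-alikes: they are no part of the job. Leave any pink look-alike of the scoop alone.

How it is judged:
On the way, in this order (a step that is already met when the one before it is completed fails the run):
1. the small pot stands nested in the larger pot, let go (horizontal distance between liner and pot below 0.012 m and z of liner in the frame of pot below 0.009 m and angle between each of liner, pot's own z axis and vertical below 0.1 rad and contact force between the fingers and liner below 0.1 N), for 0.2 s.
2. all five balls are in the nested small pot (horizontal distance between liner and pot below 0.012 m and z of liner in the frame of pot below 0.009 m and angle between each of liner, pot's own z axis and vertical below 0.1 rad and horizontal distance between each of ball0, ball1, ball2, ball3, ball4 and liner below 0.052 m and z of ball0 in the frame of liner between -0.005 and 0.062 m and z of ball1 in the frame of liner between -0.005 and 0.062 m and z of ball2 in the frame of liner between -0.005 and 0.062 m and z of ball3 in the frame of liner between -0.005 and 0.062 m and z of ball4 in the frame of liner between -0.005 and 0.062 m), for 0.2 s.
At the end, for the whole second after the job is handed in: Small pot upright (0.1 rad) on the large pot's floor, centres within 12 mm; all five balls inside it; scoop flat (0.12 rad) on the mat, its origin within 60 mm along and 50 mm across of the mat's centre; all at rest (all of step 2 and x of scoop in the frame of mat between -0.06 and 0.06 m and y of scoop in the frame of mat between -0.05 and 0.05 m and height (world z) of scoop below 0.01 m and angle between scoop's own z axis and vertical below 0.12 rad and linear speed of each of scoop, liner, pot, ball0, ball1, ball2, ball3, ball4 below 0.02 m/s); the robot touches nothing.
It fails at once if a ball is touched by the fingers (contact force between the fingers and ball0 above 0.3 N or contact force between the fingers and ball1 above 0.3 N or contact force between the fingers and ball2 above 0.3 N or contact force between the fingers and ball3 above 0.3 N or contact force between the fingers and ball4 above 0.3 N).
It fails at once if the cup, jar, screwdriver or wrench is moved by more than 30 mm (distance of any of cup, jar, screwdriver, wrench from where it was at the start of the episode above 0.03 m).
It also fails if it takes over 72 s, if anything falls off the work surface, if the arm or the gripper's body presses on something with over 40 N, if the wrist force passes 120 N, or if a joint passes its speed limit or range.

## Working session

There is one attempt and no reset: what is moved stays moved. The work goes in short steps, Python scripts to look and compute and a tool call to move; the robot and the scene stay as the last step left them, time stands still between calls to the robot, and variables do not carry over. Pictures are saved under pics/ and viewed, at most 10 in all, crops included, and the job is handed in when it is done.

Besides the shell and the picture viewer there is one more tool, called after "Emit:" by a JSON object that holds its "fn" and its "kwargs", one argument or row to a line. move_arm: Moves the arm, as the interface text tells. Shift numbers are shares of 0.02 m and turn numbers shares of 6 degrees, none past 1 either way. Its arguments: {"type":"object","properties":{"plan":{"type":"array"},"grip_force":{"type":"number"}},"required":["plan"]}

```bash
mkdir -p pics; ls
python3 - <<'E'
from workcell import observe, grab_frame
import cv2,numpy as np
print(observe())
for n in("scene","side","wrist"):
    f=grab_frame(n); cv2.imwrite(f"pics/{n}0.png",f["color"][:,:,::-1]); np.save(f"pics/{n}0.npy",f,allow_pickle=True)
    print(n,{k:v for k,v in f.items() if k!="color"})
a=cv2.imread("pics/scene0.png");b=cv2.imread("pics/side0.png")
E
```

```text
pics
{'clock': 0.0, 'qpos': array([-1.39618167,  0.52204012, -0.03630921,  1.59995791,  0.02119005,
        1.0210913 , -0.11280242]), 'qd': array([-5.34298914e-05, -1.12766058e-03,  8.80953141e-04,  8.01909088e-04,
        2.31712745e-04,  1.37764332e-03,  6.47863026e-05]), 'joint_efforts': array([ 2.07255805e-03, -9.27092028e+01,  1.98056392e+00, -3.69934845e+01,
        1.78048282e-02,  8.13373423e-03,  7.89773503e-05]), 'position': array([0.15144415, 0.60601206, 0.19602762]), 'tool_rot': array([-3.14048335e+00,  7.84008740e-05,  2.89674376e+00]), 'force': array([0.14940223, 0.26521948, 0.47938176]), 'moment': array([-0.04636599, -0.02213361,  0.0219753 ]), 'finger_force': 0.0, 'grip_width': 0.0854463196964552}
scene {'intrinsics': array([[502.18655182,   0.        , 281.47935506],
       [  0.        , 502.18655182, 210.11442974],
       [  0.        ,   0.        ,   1.        ]]), 'position': array([0.99042575, 0.61942177, 1.22360335]), 'orientation': array([-2.49452927, -0.00741346,  2.56209764])}
side {'intrinsics': array([[410.65630546,   0.        , 279.32733366],
       [  0.        , 410.65630546, 207.92540128],
       [  0.        ,   0.        ,   1.        ]]), 'position': array([ 0.36682286, -0.97439582,  0.86021375]), 'orientation': array([-2.27523252,  0.01965978, -0.19781199])}
wrist {'intrinsics': array([[325.1922621 ,   0.        , 281.42359738],
       [  0.        , 325.1922621 , 210.48328172],
       [  0.        ,   0.        ,   1.        ]]), 'tool_from_camera': array([[-1.58963846e-04, -9.65016789e-01, -2.62188045e-01,
         6.44137151e-02],
       [ 9.99999706e-01, -3.50123817e-04,  6.82378798e-04,
        -7.56801850e-04],
       [-7.50305275e-04, -2.62187859e-01,  9.65016561e-01,
        -1.77416871e-01],
       [ 0.00000000e+00,  0.00000000e+00,  0.00000000e+00,
         1.00000000e+00]])}
```

View pics/scene0.png

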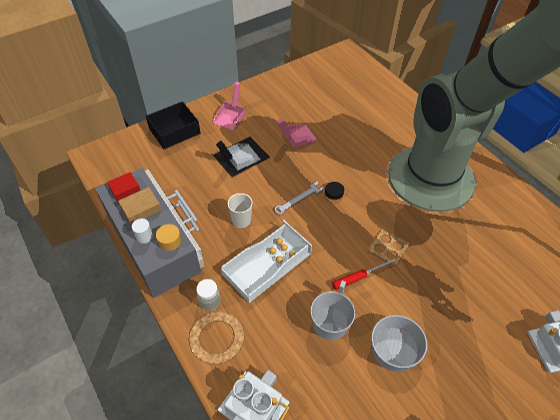

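View pics/side0.png

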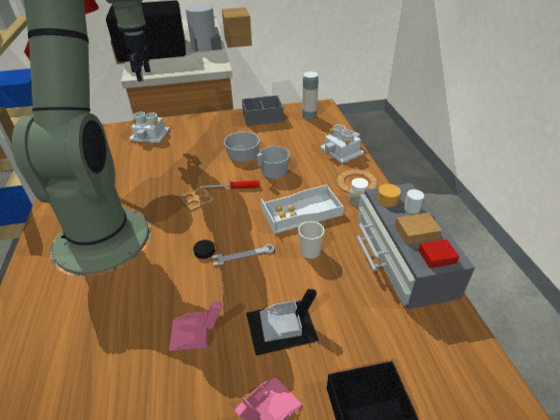

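The scene view shows the liner (ear at 343,287; body at 333,315), the wide pot (398,343), the tray with balls (268,262), and the steel scoop on the black mat (240,155). The pink scoops at (228,110) and (298,133) are decoys. Next I'll take enlarged crops and measure.

```bash
cat > h.py <<'E'
import numpy as np,cv2
from scipy.spatial.transform import Rotation as R
def load(n): return np.load(f"pics/{n}.npy",allow_pickle=True).item()
def pose(f): return R.from_euler("xyz",f["orientation"]).as_matrix(),np.array(f["position"])
def cast(f,uv,z):
    Rm,p=pose(f); uv=np.atleast_2d(uv).astype(float)
    d=np.c_[uv,np.ones(len(uv))]@np.linalg.inv(f["intrinsics"]).T@Rm.T
    return p+d*((z-p[2])/d[:,2])[:,None]
def proj(f,X):
    Rm,p=pose(f); c=(np.atleast_2d(X)-p)@Rm; q=c@f["intrinsics"].T
    return q[:,:2]/q[:,2:]
E
python3 - <<'E'
from h import *
s=load("scene0");d=load("side0")
for nm,u,v,z in [("liner",(333,308),(274,158),.072),("ear",(343,285),(260,157),.1),("pot",(399,338),(242,145),.056),("mat",(242,156),(282,326),.003),("tray",(267,262),(302,208),.02),("handle top",(0,0),(309,293),.1)]:
    print(nm,cast(s,u,z).round(3),cast(d,v,z).round(3))
def crop(n,f,x0,y0,w,h,k):
    return cv2.resize(f["color"][y0:y0+h,x0:x0+w,::-1],None,fx=k,fy=k,interpolation=cv2.INTER_CUBIC)
A=crop("",s,285,265,160,120,2.5)   # pots scene
B=crop("",d,220,115,160,120,2.5)
C=crop("",s,205,130,80,60,5)
D=crop("",d,240,280,80,60*1,5)
cv2.imwrite("pics/c1.png",np.vstack([np.hstack([A,B]),np.hstack([C,D])]))
E=crop("",s,215,215,110,90,3.6)
F=crop("",d,250,180,110,90,3.6)
cv2.imwrite("pics/c2.png",np.hstack([E,F]))
E
```

```text
liner [[0.567 0.224 0.072]] [[0.568 0.204 0.072]]
ear [[0.518 0.196 0.1  ]] [[0.517 0.178 0.1  ]]
pot [[0.473 0.371 0.056]] [[0.473 0.34  0.056]]
mat [[ 0.465 -0.406  0.003]] [[ 0.469 -0.414  0.003]]
tray [[ 0.618 -0.007  0.02 ]] [[ 0.615 -0.018  0.02 ]]
handle top [[ 0.894 -1.605  0.1  ]] [[ 0.535 -0.405  0.1  ]]
```

View pics/c1.png

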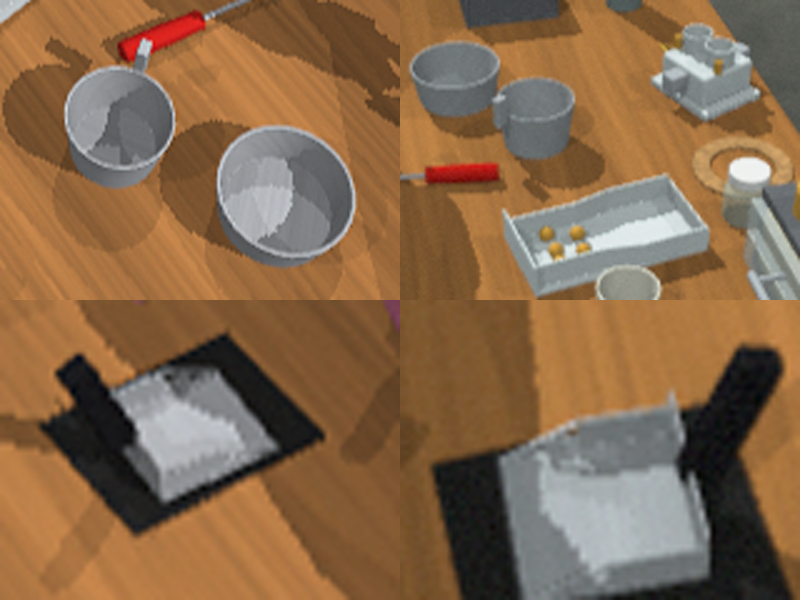

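View pics/c2.png

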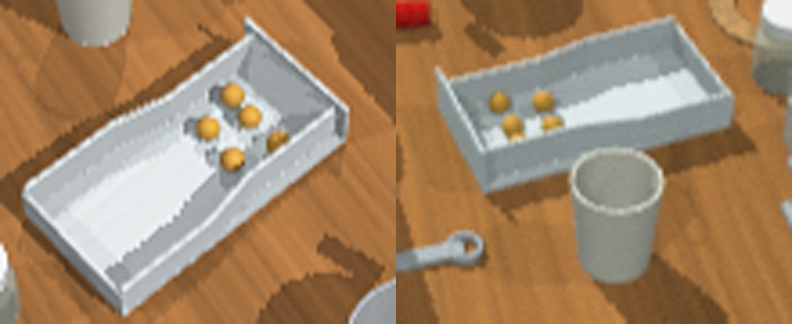

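The crops confirm the steel scoop on the mat, with its handle toward +x and mouth toward -x. They also show the liner with one ear, and five balls near the tray's sloped end. Now the numbers.

```bash
cat >> h.py <<'E'
def tri(s,d,u,v):
    A=[];b=[]
    for f,q in((s,u),(d,v)):
        Rm,p=pose(f); r=Rm@np.linalg.inv(f["intrinsics"])@[*q,1]; r/=np.linalg.norm(r)
        P=np.eye(3)-np.outer(r,r); A.append(P); b.append(P@p)
    return np.linalg.lstsq(np.vstack(A),np.hstack(b),rcond=None)[0]
def circ(X):
    A=np.c_[2*X[:,:2],np.ones(len(X))]; c=np.linalg.lstsq(A,(X[:,:2]**2).sum(1),rcond=None)[0]
    return c[:2],np.sqrt(c[2]+c[:2]@c[:2])
def balls(f,z=.013):
    h=cv2.cvtColor(f["color"],cv2.COLOR_RGB2HSV)
    return cv2.inRange(h,(12,150,110),(26,255,255))
E
python3 - <<'E'
from h import *
np.set_printoptions(suppress=True,precision=4)
s=load("scene0");d=load("side0")
A=lambda L,k,o,b=(0,0):(np.array(L,float)-b)/k+o
lr=A([(65,115),(175,117),(120,67),(115,158),(80,82),(160,82)],2.5,(285,265))
pr=A([(217,195),(355,197),(278,127),(292,252)],2.5,(285,265))
print("liner",circ(cast(s,lr,.072)),"pot",circ(cast(s,pr,.056)))
lr2=A([(502,100),(575,100),(540,79),(537,123)],2.5,(220,115),(400,0))
pr2=A([(411,68),(499,68),(455,42),(455,95)],2.5,(220,115),(400,0))
print("side liner",circ(cast(d,lr2,.072)),"pot",circ(cast(d,pr2,.056)))
print("ear top scene",cast(s,A([(147,41)],2.5,(285,265)),.104),"side",cast(d,A([(499,96)],2.5,(220,115),(400,0)),.104))
o=(215,215);o2=(250,180)
print("tray near",cast(s,A([(247,20),(347,108)],3.6,o),.046),"far",cast(s,A([(25,187),(124,290)],3.6,o),.032))
print("side near",cast(d,A([(42,68),(88,152)],3.6,o2),.046),"far",cast(d,A([(275,18),(334,95)],3.6,o2),.032))
mc=cast(s,A([(226,333),(325,436),(135,535),(42,425)],5,(205,130),(0,300)),.003);print("mat",mc,mc.mean(0))
mc=cast(d,[(248,314),(305,302),(317,340),(255,350)],.003);print("mat side",mc,mc.mean(0))
print("lip",cast(s,A([(218,370),(280,450)],5,(205,130),(0,300)),.005),cast(d,[(260,312),(266,340)],.005))
print("htop",tri(s,d,(220,143.6),(312,291)))
m=balls(s);n,_,st,c=cv2.connectedComponentsWithStats(m[215:305,215:325]);
for i in range(1,n):
    if st[i,4]>3: print("ball",st[i,4],cast(s,c[i]+[215,215],.013)[0,:2])
E
```

```text
liner (array([0.5691, 0.2279]), np.float64(0.05260600868038756)) pot (array([0.477 , 0.3746]), np.float64(0.06583395247271907))
side liner (array([0.5764, 0.2204]), np.float64(0.05353070049883886)) pot (array([0.4759, 0.3608]), np.float64(0.07108712794597838))
ear top scene [[0.5116 0.1905 0.104 ]] side [[0.518  0.1945 0.104 ]]
tray near [[ 0.5114 -0.0853  0.046 ]
 [ 0.4926  0.0273  0.046 ]] far [[ 0.7336 -0.0545  0.032 ]
 [ 0.7153  0.0611  0.032 ]]
side near [[ 0.4938  0.0235  0.046 ]
 [ 0.5126 -0.0923  0.046 ]] far [[ 0.7181  0.0655  0.032 ]
 [ 0.7367 -0.0516  0.032 ]]
mat [[ 0.395  -0.4694  0.003 ]
 [ 0.3895 -0.3516  0.003 ]
 [ 0.5381 -0.3446  0.003 ]
 [ 0.542  -0.4617  0.003 ]] [ 0.4662 -0.4068  0.003 ]
mat side [[ 0.3931 -0.3627  0.003 ]
 [ 0.5397 -0.3574  0.003 ]
 [ 0.5408 -0.468   0.003 ]
 [ 0.3952 -0.4632  0.003 ]] [ 0.4672 -0.4128  0.003 ]
lip [[ 0.4187 -0.4404  0.005 ]
 [ 0.4221 -0.3555  0.005 ]] [[ 0.423  -0.3646  0.005 ]
 [ 0.4242 -0.4444  0.005 ]]
htop [ 0.5407 -0.4036  0.1047]
ball 5532 [ 0.5933 -0.011 ]
ball 26 [ 0.549  -0.0499]
ball 24 [ 0.5491 -0.0269]
ball 27 [ 0.5818 -0.0355]
ball 17 [0.5435 0.0035]
ball 26 [ 0.5817 -0.0009]
```

Emit:
{"fn": "move_arm", "kwargs": {
  "plan": [
    [[-0.98, -0.68, 0, 0, 0, 0, 1], [-0.98, -0.68, 0, 0, 0, 0, 1], [-0.98, -0.68, 0, 0, 0, 0, 1], [-0.98, -0.68, 0, 0, 0, 0, 1], [-0.98, -0.68, 0, 0, 0, 0, 1], [-0.98, -0.68, 0, 0, 0, 0, 1], [-0.98, -0.68, 0, 0, 0, 0, 1], [-0.98, -0.68, 0, 0, 0, 0, 1], [-0.98, -0.68, 0, 0, 0, 0, 1], [-0.98, -0.68, 0, 0, 0, 0, 1]]
  ]
}}

```text
clock: 1.15
position: [0.3092, 0.426, 0.1965]
tool_rot: [-3.141, -0.0, 2.897]
force: [0.6, -0.2, 0.4]
grip_width: 0.0854
finger_force: 0.0
```

Emit:
{"fn": "move_arm", "kwargs": {
  "plan": [
    [[-0.98, -0.68, 0, 0, 0, 0, 1], [-0.98, -0.68, 0, 0, 0, 0, 1], [-0.98, -0.68, 0, 0, 0, 0, 1], [-0.98, -0.68, 0, 0, 0, 0, 1], [-0.98, -0.68, 0, 0, 0, 0, 1], [-0.98, -0.68, 0, 0, 0, 0, 1], [-0.98, -0.68, 0, 0, 0, 0, 1], [-0.98, -0.68, 0, 0, 0, 0, 1], [-0.98, -0.68, 0, 0, 0, 0, 1], [-0.98, -0.68, 0, 0, 0, 0, 1]]
  ]
}}

```text
clock: 2.15
position: [0.4664, 0.2466, 0.1965]
tool_rot: [-3.141, -0.0, 2.897]
force: [0.3, 0.8, 0.4]
grip_width: 0.0856
finger_force: 0.0
```

Emit:
{"fn": "move_arm", "kwargs": {
  "plan": [
    [[-0.98, -0.68, 0, 0, 0, 0, 0], [-0.98, -0.68, 0, 0, 0, 0, 0], [-0.98, -0.68, 0, 0, 0, -0.5, 0], [0, 0, 0, 0, 0, -1, 0], [0, 0, 0, 0, 0, -1, 0], [0, 0, 0, 0, 0, -1, 0], [0, 0, 0, 0, 0, -1, 0], [0, 0, 0, 0, 0, -1, 0], [0, 0, 0, 0, 0, -1, 0], [0, 0, 0, 0, 0, -1, 0]]
  ]
}}

```text
clock: 3.15
position: [0.5129, 0.1936, 0.1965]
tool_rot: [3.142, -0.0, -2.597]
force: [-0.4, 0.1, 0.1]
grip_width: 0.0431
finger_force: 0.0
```

```bash
cat >> h.py <<'E'
from workcell import observe, grab_frame
def wrist(name):
    o=observe(); f=grab_frame("wrist"); f["T"]=o["position"];f["Rt"]=R.from_euler("xyz",o["tool_rot"]).as_matrix()
    np.save(f"pics/{name}.npy",f,allow_pickle=True); cv2.imwrite(f"pics/{name}.png",f["color"][:,:,::-1]); return f
def wcast(f,uv,z):
    K=f["intrinsics"];M=f["tool_from_camera"];uv=np.atleast_2d(uv).astype(float);out=[]
    for q in (uv-K[:2,2])/K[0,0]:
        t=np.hypot(*q); r=np.array([*(q/t*np.sin(t)),np.cos(t)]); r=f["Rt"]@M[:3,:3]@r; p=f["T"]+f["Rt"]@M[:3,3]
        out.append(p+r*(z-p[2])/r[2])
    return np.array(out)
def need(target):
    "shift in tool axes, in units of 0.02 m"
    o=observe(); Rt=R.from_euler("xyz",o["tool_rot"]).as_matrix()
    return Rt.T@(np.array(target)-o["position"])/.02
def st():
    o=observe(); print(o["clock"].round(2) if hasattr(o["clock"],"round") else o["clock"],"p",o["position"].round(4),"rpy",np.degrees(o["tool_rot"]).round(1),"q",np.round(o["qpos"],2),"F",np.round(o["force"],1),"w",round(o["grip_width"],4),round(o["finger_force"],1))
E
python3 -c "
from h import *
st(); wrist('w1'); print(need([.5136,.1915,.078]))"
```

```text
3.15 p [0.5129 0.1936 0.1965] rpy [ 180.    -0.  -148.8] q [-0.41  0.4  -0.08  1.8   0.04  0.94  1.61] F [-0.4  0.1  0.1] w 0.0431 0.0
[ 0.02112275 -0.10349802  5.92218506]
```

View pics/w1.png

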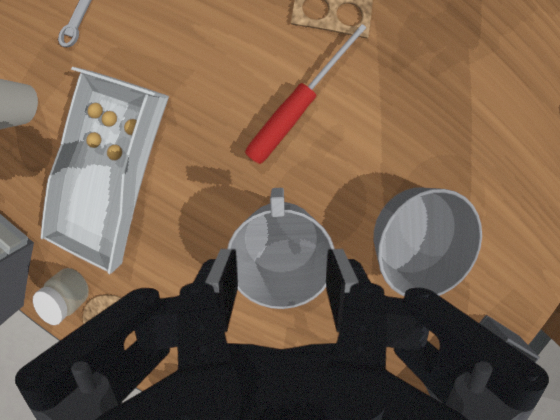

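The wrist view shows the liner's ear at (278,203), its rim from 228 to 334 in u, and the pot rim at right, centred near (428,243).

Run:
```python
from h import *
f=load("w1")
print("liner",circ(wcast(f,[(228,258),(334,258),(281,306),(240,228),(322,228)],.072)))
print("pot",circ(wcast(f,[(376,240),(480,240),(440,190),(405,296),(460,285)],.056)))
print("ear top",wcast(f,[(278,190),(278,203),(278,215)],.104))
print("screwdriver",wcast(f,[(255,155),(310,90)],.01))
L=[(95,110),(108,118),(131,127),(93,140),(115,152)]
print(wcast(f,L,.013)[:,:2])
print("tray near",wcast(f,[(74,70),(168,97)],.046)[:,:2],"far",wcast(f,[(43,238),(113,270)],.032)[:,:2])
```

```text
liner (array([0.5737738 , 0.22792187]), np.float64(0.05380180106706763))
pot (array([0.48123317, 0.37250164]), np.float64(0.06851602193138538))
ear top [[0.50672239 0.18442892 0.104     ]
 [0.51643759 0.19028306 0.104     ]
 [0.52557808 0.19578764 0.104     ]]
screwdriver [[0.50267213 0.15067199 0.01      ]
 [0.40839944 0.16502125 0.01      ]]
[[ 0.55103951 -0.05261559]
 [ 0.55132645 -0.03013868]
 [ 0.54644984  0.00424719]
 [ 0.58539067 -0.03771258]
 [ 0.58349622 -0.00165219]]
tray near [[ 0.51459361 -0.08567092]
 [ 0.49094131  0.04130159]] far [[ 0.74187754 -0.05511113]
 [ 0.71738242  0.06222934]]
```

Emit:
{"fn": "move_arm", "kwargs": {
  "plan": [
    [[-0.03, -0.16, 0.9, 0, 0, 0, 0], [0, 0, 1, 0, 0, 0, 0], [0, 0, 1, 0, 0, 0, 0], [0, 0, 1, 0, 0, 0, 0], [0, 0, 1, 0, 0, 0, 0], [0, 0, 1, 0, 0, 0, 0], [0, 0, 0, 0, 0, 0, 0], [0, 0, 0, 0, 0, 0, -1], [0, 0, 0, 0, 0, 0, -1], [0, 0, 0, 0, 0, 0, -1]]
  ],
  "grip_force": 100
}}

```text
clock: 4.2
position: [0.5157, 0.1914, 0.0796]
tool_rot: [-3.141, 0.001, -2.601]
force: [-0.8, -0.1, 1.0]
grip_width: 0.0004
finger_force: 0.0
```

Emit:
{"fn": "move_arm", "kwargs": {
  "plan": [
    [[0, 0, 0, 0, 0, 0, -1], [0, 0, 0, 0, 0, 0, -1], [0, 0, -0.5, 0, 0, 0, -1], [0, 0, -1, 0, 0, 0, -1], [0, 0, -1, 0, 0, 0, -1], [0, 0, -1, 0, 0, 0, -1], [0, 0, -1, 0, 0, 0, -1], [0, 0, -0.5, 0, 0, 0, -1], [0, 0, 0, 0, 0, 0, -1], [0, 0, 0, 0, 0, 0, -1]]
  ]
}}

```text
clock: 5.2
position: [0.515, 0.1911, 0.1782]
tool_rot: [3.142, -0.0, -2.601]
force: [-1.1, -0.5, -0.1]
grip_width: 0.0004
finger_force: 0.0
```

```bash
python3 -c "
from h import *
st(); wrist('w2')"
```

```text
5.2 p [0.515  0.1911 0.1782] rpy [ 180.   -0. -149.] q [-0.41  0.42 -0.08  1.82  0.04  0.9   1.61] F [-1.1 -0.5 -0.1] w 0.0004 0.0
```

View pics/w2.png

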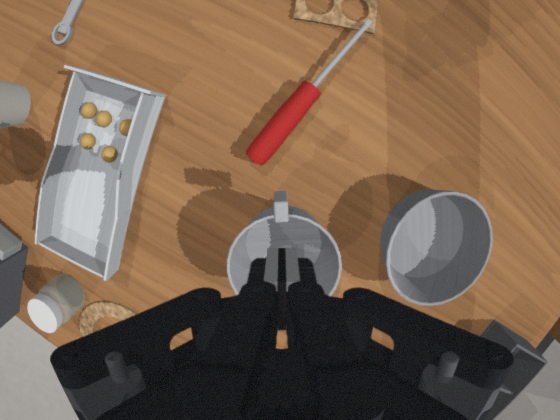

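```bash
cat >> h.py <<'E'
def wproj(f,X):
    M=f["tool_from_camera"];c=(np.atleast_2d(X)-f["T"])@f["Rt"]; c=(c-M[:3,3])@M[:3,:3]
    t=np.arctan2(np.hypot(c[:,0],c[:,1]),c[:,2]); u=c[:,:2]/np.hypot(c[:,0],c[:,1])[:,None]
    return u*(t*f["intrinsics"][0,0])[:,None]+f["intrinsics"][:2,2]
E
python3 - <<'E'
from h import *
np.set_printoptions(suppress=True,precision=4)
f=load("w2")
print("TCP px",wproj(f,f["T"]))
e=np.array([.5736,.2278,0]);a=np.array([-.86,-.51,0]);k=lambda x,z:e+a*x+[0,0,z]
for x,z in[(.057,.104),(.075,.104),(.075,.06),(.057,.06)]: print(x,z,wproj(f,k(x,z)))
print("liner",circ(wcast(f,[(228,262),(340,266),(243,228),(326,228),(283,215)],.072)))
im=f["color"][:,:,::-1]
g=grab_frame("side");s=grab_frame("scene")
np.save("pics/side1.npy",g,allow_pickle=True);np.save("pics/scene1.npy",s,allow_pickle=True)
c=lambda I,x,y,w,h,k:cv2.resize(np.ascontiguousarray(I[y:y+h,x:x+w]),None,fx=k,fy=k,interpolation=cv2.INTER_CUBIC)
A=c(im,230,180,100,100,4);B=c(s["color"][:,:,::-1],280,250,100,100,4)
cv2.imwrite("pics/c3.png",np.hstack([A,B]))
E
```

```text
TCP px [[284.306  238.9931]]
0.057 0.104 [[285.5416 221.4676]]
0.075 0.104 [[285.7326 199.8216]]
0.075 0.06 [[285.1429 188.9003]]
0.057 0.06 [[284.9928 207.683 ]]
liner (array([0.5734, 0.2272]), np.float64(0.05449422959627463))
```

View pics/c3.png

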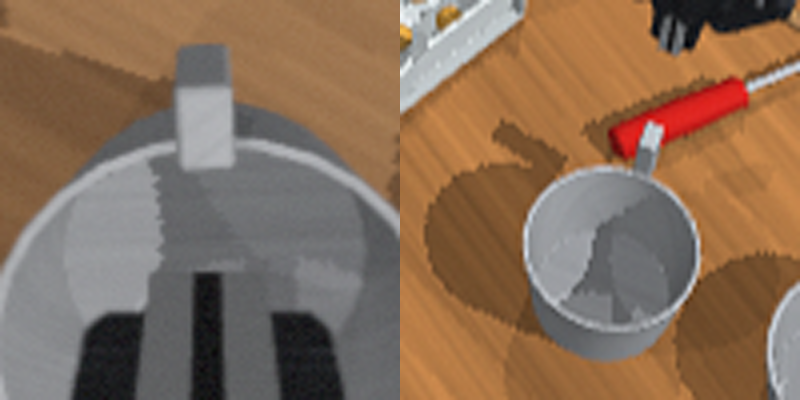

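Run:
```python
from h import *
np.set_printoptions(suppress=True,precision=4)
s=load("scene1");d=load("side1");f=load("w2")
X=np.array([[.515,.1911,.1782],[.515,.1911,.104]])
print(proj(s,X),proj(d,X))
for x in(.011,0,-.011,-.02):
  for z in (0,-.013,-.03): print(x,z,wproj(f,f["T"]+f["Rt"]@[x,0,z]))
c=lambda I,x,y,w,h,k:cv2.resize(np.ascontiguousarray(I[y:y+h,x:x+w,::-1]),None,fx=k,fy=k,interpolation=cv2.INTER_CUBIC)
cv2.imwrite("pics/c4.png",np.hstack([c(s["color"],300,220,100,100,4),c(d["color"],220,90,100,100,4)]))
```

```text
[[346.1232 267.1766]
 [342.8853 282.2368]] [[257.7009 134.7214]
 [258.8847 154.0402]]
0.011 0 [[284.3543 220.8963]]
0.011 -0.013 [[284.5528 228.0504]]
0.011 -0.03 [[284.8575 239.0999]]
0 0 [[284.306  238.9931]]
0 -0.013 [[284.4945 247.255 ]]
0 -0.03 [[284.7815 259.9244]]
-0.011 0 [[284.2539 256.3776]]
-0.011 -0.013 [[284.4319 265.5991]]
-0.011 -0.03 [[284.7007 279.6309]]
-0.02 0 [[284.2089 270.0345]]
-0.02 -0.013 [[284.3782 279.9306]]
-0.02 -0.03 [[284.6321 294.8903]]
```

View pics/c4.png

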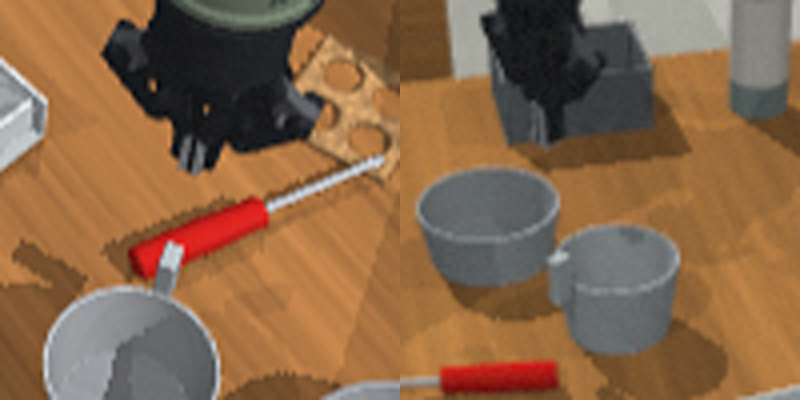

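Run:
```python
from h import *
np.set_printoptions(suppress=True,precision=4)
s=load("scene1");d=load("side1");f=load("w2")
X=tri(s,d,(347.5,262.3),(256.3,126));print(X,f["Rt"].T@(X-f["T"]))
print(proj(s,X),proj(d,X))
# check cams: ear top in both
E=tri(s,d,(342.7,281),(258.5,154.5));print(E)
```

```text
[0.5149 0.1946 0.2073] [-0.0018  0.0031 -0.0291]
[[348.4374 261.9171]] [[257.0099 126.225 ]]
[0.5133 0.1881 0.1043]
```

The shut fingertips triangulate 29 mm behind the reported TCP, at z 0.207 against a reported 0.178. That explains the miss: the fingers closed above the ear. I'll go 29 mm deeper.

Emit:
{"fn": "move_arm", "kwargs": {
  "plan": [
    [[0, 0, 0.5, 0, 0, 0, 0], [0, 0, 0.85, 0, 0, 0, 0], [0, 0, 1, 0, 0, 0, 0], [0, 0, 1, 0, 0, 0, 0], [0, 0, 1, 0, 0, 0, 0], [0, 0, 1, 0, 0, 0, 0], [0, 0, 0.8, 0, 0, 0, 0], [0, 0, 0.2, 0, 0, 0, 0], [0, 0, 0, 0, 0, 0, -1], [0, 0, 0, 0, 0, 0, -1]]
  ]
}}

```text
clock: 6.35
position: [0.5154, 0.1912, 0.052]
tool_rot: [-3.142, 0.0, -2.601]
force: [0.9, -0.6, -0.3]
grip_width: 0.0144
finger_force: 0.0
```

Emit:
{"fn": "move_arm", "kwargs": {
  "plan": [
    [[0, 0, 0, 0, 0, 0, -1], [0, 0, 0, 0, 0, 0, -1], [0, 0, 0, 0, 0, 0, -1], [0, 0, -0.3, 0, 0, 0, -1], [0, 0, -0.3, 0, 0, 0, -1], [0, 0, -0.3, 0, 0, 0, -1], [0, 0, -0.3, 0, 0, 0, -1], [0, 0, -0.3, 0, 0, 0, -1], [0, 0, 0, 0, 0, 0, -1], [0, 0, 0, 0, 0, 0, -1]]
  ]
}}

```text
clock: 7.35
position: [0.5152, 0.1912, 0.0817]
tool_rot: [-3.142, 0.0, -2.601]
force: [-0.8, 0.2, -1.3]
grip_width: 0.0093
finger_force: 97.6
```

Emit:
{"fn": "move_arm", "kwargs": {
  "plan": [
    [[0, 0, -0.8, 0, 0, 0, -1], [0, 0, -0.8, 0, 0, 0, -1], [0, 0.2, -0.8, 0, 0, 0, -1], [0.05, 0.9, 0, 0, 0, 0, -1], [0.05, 1, 0, 0, 0, 0, -1], [0.05, 1, 0, 0, 0, 0, -1], [0.05, 1, 0, 0, 0, 0, -1], [0.05, 1, 0, 0, 0, 0, -1], [0.05, 1, 0, 0, 0, 0, -1], [0, 1, 0, 0, 0, 0, -1]]
  ]
}}

```text
clock: 8.35
position: [0.4362, 0.3103, 0.1293]
tool_rot: [-3.141, -0.001, -2.601]
force: [-0.1, -0.4, -1.7]
grip_width: 0.009
finger_force: 97.8
```

Emit:
{"fn": "move_arm", "kwargs": {
  "plan": [
    [[0, 0.8, 0, 0, 0, 0, -1], [0, 0.6, 0, 0, 0, 0, -1], [0, 0.1, 0, 0, 0, 0, -1], [0, 0, 0, 0, 0, 0, -1], [0, 0, 0, 0, 0, 0, -1], [0, 0, 0, 0, 0, 0, -1], [0, 0, 0, 0, 0, 0, -1], [0, 0, 0, 0, 0, 0, -1], [0, 0, 0, 0, 0, 0, -1], [0, 0, 0, 0, 0, 0, -1]]
  ]
}}

```text
clock: 9.35
position: [0.4216, 0.3355, 0.1296]
tool_rot: [-3.142, 0.0, -2.601]
force: [0.1, 1.0, -1.2]
grip_width: 0.0091
finger_force: 97.8
```

Run:
```python
from h import *
st()
s=grab_frame("scene");d=grab_frame("side")
np.save("pics/scene2.npy",s,allow_pickle=True);np.save("pics/side2.npy",d,allow_pickle=True)
c=lambda I,x,y,w,h,k:cv2.resize(np.ascontiguousarray(I[y:y+h,x:x+w,::-1]),None,fx=k,fy=k,interpolation=cv2.INTER_CUBIC)
cv2.imwrite("pics/c5.png",np.hstack([c(s["color"],345,275,100,100,4),c(d["color"],200,60,100,100,4)]))
```

```text
9.35 p [0.4216 0.3355 0.1296] rpy [-180.    0. -149.] q [-0.71  0.47 -0.1   1.89  0.06  0.78  1.27] F [ 0.1  1.  -1.2] w 0.0091 97.8
```

View pics/c5.png

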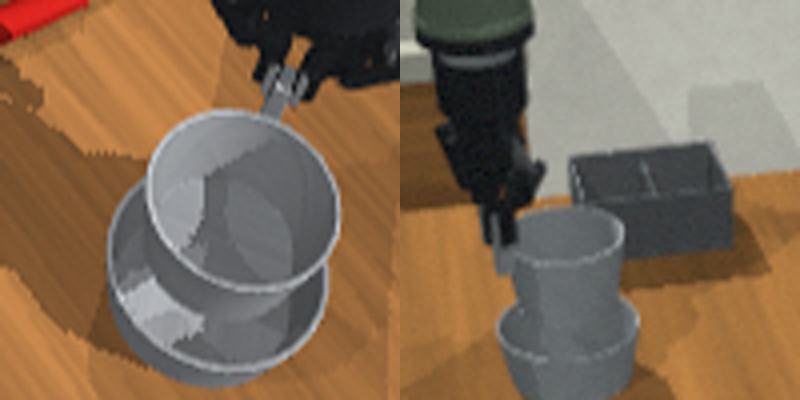

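The liner hangs level above the pot and looks nearly centred. I'll compute the offset from the rims.

Run:
```python
from h import *
s=load("scene2");d=load("side2")
A=lambda L,o,b=0:(np.array(L,float)-[b,0])/4+o
print(circ(cast(s,A([(149,185),(340,210),(235,110),(255,290),(180,130),(305,140)],(345,275)),.1496)))
print(circ(cast(s,A([(108,250),(327,290),(220,370),(130,200),(290,345),(150,340)],(345,275)),.056)))
print("side",circ(cast(d,A([(624,238),(570,207),(565,265),(612,222),(530,258)],(200,60),400),.1496)))
print("side",circ(cast(d,A([(498,335),(639,325),(515,358),(630,340),(625,305)],(200,60),400),.056)))
```

```text
(array([0.47920357, 0.37488759]), np.float64(0.054386762436281016))
(array([0.47886221, 0.37689418]), np.float64(0.06484779116478455))
side (array([0.48122954, 0.36422345]), np.float64(0.05183588154922174))
side (array([0.4751492 , 0.36072176]), np.float64(0.06576815804790367))
```

Emit:
{"fn": "move_arm", "kwargs": {
  "plan": [
    [[0, 0, 0.7, 0, 0, 0, -1], [0, 0, 0.7, 0, 0, 0, -1], [0, 0, 0.7, 0, 0, 0, -1], [0, 0, 0.7, 0, 0, 0, -1], [0, 0, 0.5, 0, 0, 0, -1], [0, 0, 0.3, 0, 0, 0, -1], [0, 0, 0, 0, 0, 0, -1], [0, 0, 0, 0, 0, 0, 0], [0, 0, 0, 0, 0, 0, 0], [0, 0, 0, 0, 0, 0, 0]]
  ]
}}

```text
clock: 10.45
position: [0.4217, 0.3357, 0.0578]
tool_rot: [3.142, 0.0, -2.601]
force: [-0.3, -0.9, -0.6]
grip_width: 0.043
finger_force: 0.0
```

Emit:
{"fn": "move_arm", "kwargs": {
  "plan": [
    [[0, 0, 0, 0, 0, 0, 0], [0, 0, 0, 0, 0, 0, 0], [0, 0, -0.5, 0, 0, 0, 0], [0, 0, -1, 0, 0, 0, 0], [0, 0, -1, 0, 0, 0, 0], [0, 0, -1, 0, 0, 0, 0], [0, 0, -1, 0, 0, 0, 0], [0, 0, -1, 0, 0, 0, 0], [0, 0, -1, 0, 0, 0, 0], [0, 0, -0.5, 0, 0, 0, 0]]
  ]
}}

```text
clock: 11.45
position: [0.4219, 0.3359, 0.1998]
tool_rot: [3.141, 0.002, -2.601]
force: [0.2, 0.0, -0.8]
grip_width: 0.0425
finger_force: 0.0
```

Run:
```python
from h import *
st()
s=grab_frame("scene");np.save("pics/scene3.npy",s,allow_pickle=True)
# grey rim: expected circles projected, brightness contrast along radial profile for candidate rim heights
g=cv2.cvtColor(s["color"],cv2.COLOR_RGB2GRAY)
t=np.linspace(0,2*np.pi,120)
c0=np.array([.479,.373])
def rim(z,r):
    P=np.c_[c0[0]+r*np.cos(t),c0[1]+r*np.sin(t),np.full(120,z)]; return P
for nm,z,rs in(("liner",.077,np.arange(.044,.062,.0005)),("pot",.056,np.arange(.060,.075,.0005))):
    prof=np.array([cv2.remap(g,*proj(s,rim(z,r)).astype(np.float32).T[:,:,None],cv2.INTER_LINEAR).ravel() for r in rs]).astype(float)
    k=prof.argmax(0); ok=prof.max(0)-np.median(prof,0)>25
    P=np.c_[c0[0]+rs[k]*np.cos(t),c0[1]+rs[k]*np.sin(t)][ok]
    for _ in range(3):
        c,r=circ(P); e=abs(np.hypot(*(P-c).T)-r); P=P[e<max(.002,np.median(e)*1.5)]
    print(nm,c,r,len(P),e.mean())
```

```text
11.45 p [0.4219 0.3359 0.1998] rpy [ 1.80e+02  1.00e-01 -1.49e+02] q [-0.71  0.38 -0.1   1.82  0.05  0.94  1.29] F [ 0.2  0.  -0.8] w 0.0425 0.0
liner [0.47931636 0.3733961 ] 0.054094101379700193 93 0.0005164308647155531
pot [0.47814794 0.37589621] 0.0649645716689254 91 0.0007299215496700481
```

Emit:
{"fn": "move_arm", "kwargs": {
  "plan": [
    [[0, 0, 0, 0, 0, 0.89, 0], [0, 0, 0, 0, 0, 0.89, 0], [0, 0, 0, 0, 0, 0.89, 0], [0, 0, 0, 0, 0, 0.89, 0], [0, 0, 0, 0, 0, 0.89, 0], [0, 0, 0, 0, 0, 0.89, 0], [-0.17, -1, 0, 0, 0, 0, 0], [-0.17, -1, 0, 0, 0, 0, 0], [-0.17, -1, 0, 0, 0, 0, 0], [-0.17, -1, 0, 0, 0, 0, 0]]
  ]
}}

```text
clock: 12.5
position: [0.4334, 0.2544, 0.1971]
tool_rot: [-3.141, -0.001, 3.123]
force: [-0.4, 0.3, -0.0]
grip_width: 0.0431
finger_force: 0.0
```

Emit:
{"fn": "move_arm", "kwargs": {
  "plan": [
    [[-0.17, -1, 0, 0, 0, 0, 0], [-0.17, -1, 0, 0, 0, 0, 0], [-0.17, -1, 0, 0, 0, 0, 0], [-0.17, -1, 0, 0, 0, 0, 0], [-0.17, -1, 0, 0, 0, 0, 0], [-0.17, -1, 0, 0, 0, 0, 0], [-0.17, -1, 0, 0, 0, 0, 0], [-0.17, -1, 0, 0, 0, 0, 0], [-0.17, -1, 0, 0, 0, 0, 0], [-0.17, -1, 0, 0, 0, 0, 0]]
  ]
}}

```text
clock: 13.5
position: [0.4637, 0.0538, 0.1972]
tool_rot: [-3.141, -0.001, 3.123]
force: [0.6, 0.6, 0.5]
grip_width: 0.0428
finger_force: 0.0
```

Emit:
{"fn": "move_arm", "kwargs": {
  "plan": [
    [[-0.17, -1, 0, 0, 0, 0, 0], [-0.17, -1, 0, 0, 0, 0, 0], [-0.17, -1, 0, 0, 0, 0, 0], [-0.17, -1, 0, 0, 0, 0, 0], [-0.17, -1, 0, 0, 0, 0, 0], [-0.17, -1, 0, 0, 0, 0, 0], [-0.17, -1, 0, 0, 0, 0, 0], [-0.17, -1, 0, 0, 0, 0, 0], [-0.17, -1, 0, 0, 0, 0, 0], [-0.17, -1, 0, 0, 0, 0, 0]]
  ]
}}

```text
clock: 14.5
position: [0.4939, -0.1466, 0.1971]
tool_rot: [3.142, -0.001, 3.123]
force: [0.5, 0.7, 0.5]
grip_width: 0.0423
finger_force: 0.0
```

Emit:
{"fn": "move_arm", "kwargs": {
  "plan": [
    [[-0.17, -1, 0, 0, 0, 0, 0], [-0.17, -1, 0, 0, 0, 0, 0], [-0.17, -1, 0, 0, 0, 0, 0], [-0.17, -1, 0, 0, 0, 0, 0], [-0.17, -1, 0, 0, 0, 0, 0], [-0.17, -1, 0, 0, 0, 0, 0], [-0.17, -1, 0, 0, 0, 0, 0], [-0.17, -1, 0, 0, 0, 0, 0], [-0.17, -1, 0, 0, 0, 0, 0], [-0.17, -1, 0, 0, 0, 0, 0]]
  ]
}}

```text
clock: 15.5
position: [0.5242, -0.3471, 0.1969]
tool_rot: [3.141, -0.001, 3.123]
force: [-0.3, -0.0, -0.2]
grip_width: 0.0424
finger_force: 0.0
```

Run:
```python
from h import *
np.set_printoptions(suppress=True,precision=4)
st(); f=wrist("w3")
g=f["color"].astype(int); h=cv2.cvtColor(f["color"],cv2.COLOR_RGB2HSV)
print(need([.5325,-.403,.033]))
print("grip px",wproj(f,[[.5325,-.403,.081],[.5415,-.403,.107],[.422,-.443,.005],[.422,-.359,.005],[.467,-.409,.003]]).round(0))
```

```text
15.5 p [ 0.5242 -0.3471  0.1969] rpy [180.   -0.1 178.9] q [ 0.33  0.54  0.25  1.6  -0.15  1.02  2.17] F [-0.3 -0.  -0.2] w 0.0424 0.0
[-0.4993 -2.6038  8.1979]
grip px [[223. 205.]
 [219. 222.]
 [197.  96.]
 [270.  92.]
 [227. 133.]]
```

View pics/w3.png

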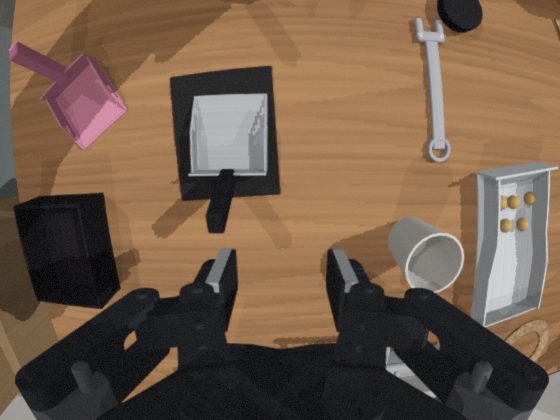

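The last view shows the scoop lip at (193..267, 93) and the handle top at (216,223), about 2 mm to -y of my estimate. I'll cast those points.

Run:
```python
from h import *
np.set_printoptions(suppress=True,precision=4)
f=load("w3");g=cv2.cvtColor(f["color"],cv2.COLOR_RGB2GRAY)
print(wcast(f,[(193.5,96),(268,93)],.005))
for v in(190,200,210,220,226,230,234): 
    r=g[v,195:245].astype(int); print(v,''.join('%3d'%(x//10) for x in r))
```

```text
[[ 0.4222 -0.4466  0.005 ]
 [ 0.4235 -0.3611  0.005 ]]
190   3  2  3  3  2  2  2  2  2  3  3  3  2  3  3  2  2  3  2  2  3  3  2  2  2  1  2  3  2  2  2  2  2  2  2  3  2  2  2  3  4  3  3  3  3  3  4  3  3  3
200   7  8  8  8  8  7  8  8  8  8  9  9 10 12 12  7  3  2  2  2  1  2  2  2  2  2  2  3  2  3  2  3  2  1  2  3  6 11 13 13 13 13 13 13 13 13 13 13 13 12
210   9 10 10 13 13 13 13 13 13 13 13 11  6  3  2  1  2  2  2  3  3  2  3  3  3  2  2  2  2  2  2  1  2  3  9 12 13 13 13 13 13 13 13 13 13 13 13 13 13 13
220  13 14 14 14 14 14 14 14 14 13 11  7  3  3  2  3  3  2  2  3  3  3  2  3  3  3  3  2  2  2  2  4 10 14 14 14 14 14 14 14 14 14 14 14 14 13 14 14 14 14
226  14 14 14 14 14 14 14 14 14 14 13 11  6  3  3  3  2  3  2  3  3  2  2  2  3  3  2  2  1  3  7 12 14 14 14 14 14 14 14 14 14 14 14 14 14 14 14 14 14 14
230  13 14 14 14 13 13 13 14 14 14 14 13 11  6  3  3  3  3  2  3  3  3  3  3  3  3  3  2  3  6 11 13 14 14 14 14 14 14 14 14 14 14 14 14 14 14 14 14 14 14
234  14 14 14 14 14 14 14 14 14 14 14 14 14 14 14 13 14 13 13 14 13 13 14 13 13 13 14 13 13 14 14 14 14 14 14 14 14 14 14 14 14 14 14 14 14 14 14 14 14 14
```

Emit:
{"fn": "move_arm", "kwargs": {
  "plan": [
    [[-0.18, -0.9, 0, 0, 0, 0, 0], [-0.18, -0.9, 0, 0, 0, 0, 0], [-0.17, -0.9, 0, 0, 0, 0, 0], [0, 0, 0.8, 0, 0, 0, 0], [0, 0, 1, 0, 0, 0, 0], [0, 0, 1, 0, 0, 0, 0], [0, 0, 1, 0, 0, 0, 0], [0, 0, 1, 0, 0, 0, 0], [0, 0, 1, 0, 0, 0, 0], [0, 0, 1, 0, 0, 0, 0]]
  ],
  "grip_force": 120
}}

```text
clock: 16.55
position: [0.5336, -0.4003, 0.0601]
tool_rot: [3.141, -0.001, 3.123]
force: [1.1, -0.2, -0.1]
grip_width: 0.0426
finger_force: 0.0
```

Emit:
{"fn": "move_arm", "kwargs": {
  "plan": [
    [[0, 0, 0.9, 0, 0, 0, 0], [0, 0, 0.5, 0, 0, 0, 0], [0, 0, 0, 0, 0, 0, 0], [0, 0, 0, 0, 0, 0, -1], [0, 0, 0, 0, 0, 0, -1], [0, 0, 0, 0, 0, 0, -1], [0, 0, 0, 0, 0, 0, -1], [0, 0, 0, 0, 0, 0, -1], [0, 0, 0, 0, 0, 0, -1], [0, 0, 0, 0, 0, 0, -1]]
  ]
}}

```text
clock: 17.55
position: [0.5347, -0.4012, 0.0347]
tool_rot: [-3.141, 0.002, 3.123]
force: [1.1, -0.6, 7.2]
grip_width: 0.0143
finger_force: 116.9
```

Run:
```python
from h import *
np.set_printoptions(suppress=True,precision=4)
st()
```

```text
17.55 p [ 0.5347 -0.4012  0.0347] rpy [-179.9    0.1  178.9] q [ 0.43  0.79  0.2   1.6  -0.2   0.77  2.27] F [ 1.1 -0.6  7.2] w 0.0143 116.9
```

Run:
```python
from h import *
wrist("w4"); st()
```

```text
17.6 p [ 0.5347 -0.4012  0.0347] rpy [-1.799e+02  1.000e-01  1.789e+02] q [ 0.43  0.79  0.2   1.6  -0.2   0.77  2.27] F [ 0.4 -0.1  6. ] w 0.0148 116.9
```

Emit:
{"fn": "move_arm", "kwargs": {
  "plan": [
    [[0, 0, -0.3, 0, 0, 0, -1], [0, 0, -0.6, 0, 0, 0, -1], [0, 0, -1, 0, 0, 0, -1], [0, 0, -1, 0, 0, 0, -1], [0, 0, -1, 0, 0, 0, -1], [0, 0, -1, 0, 0, 0, -1], [0, 0, -1, 0, 0, 0, -1], [0, 0, 0, 0, 0, 0, -1], [0, 0, 0, 0, 0, 0, -1], [0, 0, 0, 0, 0, 0, -1]]
  ]
}}

```text
clock: 18.6
position: [0.5337, -0.4003, 0.151]
tool_rot: [3.141, -0.001, 3.123]
force: [-0.8, 0.1, -1.7]
grip_width: 0.0152
finger_force: 116.9
```

```bash
cat > lip.py <<'E'
from h import *
np.set_printoptions(suppress=True,precision=4)
def tcast(f,uv,zt):
    "cast a wrist pixel onto tool plane z=zt, in tool coordinates"
    g=dict(f);g["T"]=np.zeros(3);g["Rt"]=np.eye(3); return wcast(g,uv,zt)
def lip(f,show=True):
    g=dict(f);g["T"]=np.zeros(3);g["Rt"]=np.eye(3)
    P=[[.112,-.042,.030],[.112,.042,.030],[.112,0,.030],[.028,-.042,0],[.028,.042,0]]
    print("pred px lipL,lipR,mid,rear",wproj(g,P).round(1).tolist())
    im=cv2.cvtColor(f["color"],cv2.COLOR_RGB2GRAY).astype(int); m=wproj(g,P)[2].round().astype(int)
    for dx in(-25,0,25): print("col",m[0]+dx,"rows",m[1]-14,list(im[m[1]-14:m[1]+15,m[0]+dx]//10))
E
python3 - <<'E'
from lip import *
st(); f=wrist("w5")
for n in("w4","w5"): lip(load(n))
a,b=[cv2.cvtColor(load(n)["color"],cv2.COLOR_RGB2GRAY) for n in("w4","w5")]
t=a[95:235,215:345]
print(st)
r=cv2.matchTemplate(b,t,cv2.TM_CCOEFF_NORMED); print(cv2.minMaxLoc(r))
E
```

```text
18.6 p [ 0.5337 -0.4003  0.151 ] rpy [180.   -0.1 178.9] q [ 0.41  0.65  0.24  1.53 -0.17  0.98  2.25] F [-0.8  0.1 -1.7] w 0.0152 116.9
pred px lipL,lipR,mid,rear [[217.0, 53.1], [348.9, 53.3], [283.0, 51.1], [209.0, 190.7], [357.3, 190.7]]
col 258 rows 37 [np.int64(4), np.int64(4), np.int64(4), np.int64(4), np.int64(4), np.int64(4), np.int64(4), np.int64(3), np.int64(4), np.int64(4), np.int64(4), np.int64(4), np.int64(4), np.int64(4), np.int64(7), np.int64(16), np.int64(18), np.int64(18), np.int64(18), np.int64(18), np.int64(18), np.int64(18), np.int64(18), np.int64(18), np.int64(18), np.int64(18), np.int64(18), np.int64(18), np.int64(18)]
col 283 rows 37 [np.int64(4), np.int64(4), np.int64(4), np.int64(4), np.int64(4), np.int64(4), np.int64(4), np.int64(4), np.int64(4), np.int64(4), np.int64(4), np.int64(3), np.int64(3), np.int64(5), np.int64(12), np.int64(17), np.int64(18), np.int64(18), np.int64(18), np.int64(18), np.int64(18), np.int64(18), np.int64(18), np.int64(18), np.int64(18), np.int64(18), np.int64(18), np.int64(18), np.int64(18)]
col 308 rows 37 [np.int64(4), np.int64(4)
[... 1131 characters left out ...]
6), np.int64(18), np.int64(18), np.int64(18), np.int64(18), np.int64(17), np.int64(17), np.int64(18), np.int64(17), np.int64(17), np.int64(17), np.int64(18), np.int64(18), np.int64(18)]
col 308 rows 37 [np.int64(12), np.int64(12), np.int64(12), np.int64(13), np.int64(13), np.int64(13), np.int64(13), np.int64(13), np.int64(14), np.int64(14), np.int64(13), np.int64(10), np.int64(5), np.int64(4), np.int64(8), np.int64(16), np.int64(17), np.int64(17), np.int64(17), np.int64(18), np.int64(17), np.int64(17), np.int64(17), np.int64(17), np.int64(17), np.int64(17), np.int64(18), np.int64(18), np.int64(18)]
<function st at 0x7f740a758d60>
(-0.5612436532974243, 0.7837909460067749, (70, 0), (308, 193))
```

Emit:
{"fn": "move_arm", "kwargs": {
  "plan": [
    [[-0.44, 0.6, 0, 0, 0, 0, -1], [-0.44, 0.98, 0, 0, 0, 0, -1], [-0.44, 0.98, 0, 0, 0, 0, -1], [-0.44, 0.98, 0, 0, 0, 0, -1], [-0.44, 0.98, 0, 0, 0, 0, -1], [-0.44, 0.98, 0, 0, 0, 0, -1], [-0.44, 0.98, 0, 0, 0, 0, -1], [-0.44, 0.98, 0, 0, 0, 0, -1], [-0.44, 0.98, 0, 0, 0, 0, -1], [-0.44, 0.98, 0, 0, 0, 0, -1]]
  ]
}}

```text
clock: 19.65
position: [0.626, -0.2119, 0.151]
tool_rot: [3.141, -0.001, 3.124]
force: [0.0, -0.2, -0.8]
grip_width: 0.0146
finger_force: 116.8
```

Emit:
{"fn": "move_arm", "kwargs": {
  "plan": [
    [[-0.44, 0.98, 0, 0, 0, 0, -1], [-0.44, 0.98, 0, 0, 0, 0, -1], [-0.44, 0.98, 0, 0, 0, 0, -1], [-0.44, 0.98, 0, 0, 0, 0, -1], [-0.44, 0.98, 0, 0, 0, 0, -1], [-0.44, 0.98, 0, 0, 0, 0, -1], [-0.44, 0.98, 0, 0, 0, 0, -1], [-0.44, 0.98, 0, 0, 0, 0, -1], [-0.44, 0.98, 0, 0, 0, 0, -1], [-0.44, 0.98, 0, 0, 0, 0, -1]]
  ]
}}

```text
clock: 20.65
position: [0.7178, -0.0179, 0.1515]
tool_rot: [3.142, -0.0, 3.123]
force: [0.3, -0.6, -1.2]
grip_width: 0.0147
finger_force: 116.8
```

Emit:
{"fn": "move_arm", "kwargs": {
  "plan": [
    [[-0.44, 0.3, 0, 0, 0, 0, -1], [0, 0, 0, 0, 0, -0.86, -1], [0, 0, 0, 0, 0, -0.86, -1], [0, 0, 0, 0, 0, 0, -1], [0, 0, 0, 0, 0, 0, -1], [0, 0, 0, 0, 0, 0, -1], [0, 0, 0, 0, 0, 0, -1], [0, 0, 0, 0, 0, 0, -1], [0, 0, 0, 0, 0, 0, -1], [0, 0, 0, 0, 0, 0, -1]]
  ]
}}

```text
clock: 21.65
position: [0.7261, -0.0138, 0.1516]
tool_rot: [-3.142, -0.0, -2.98]
force: [0.3, -0.1, -1.1]
grip_width: 0.0146
finger_force: 116.9
```

Run:
```python
from lip import *
st(); f=wrist("w6")
# pan lateral extents near lip (tool plane z=.030): bright run on rows
im=cv2.cvtColor(f["color"],cv2.COLOR_RGB2GRAY).astype(int)
for v in(54,58): print(v,"".join("%3d"%(x//10) for x in im[v,205:235]),"|","".join("%3d"%(x//10) for x in im[v,335:365]))
hsv=cv2.cvtColor(f["color"],cv2.COLOR_RGB2HSV); m=(hsv[:,:,1]<70)&(hsv[:,:,2]>70)
O=np.array([.5926,-.0169]);a=np.radians(9.35);Q=np.array([[np.cos(a),np.sin(a)],[-np.sin(a),np.cos(a)]])
# expected pixel of tray rim corners/points
w=lambda x,y,z:np.r_[O+Q.T@[x,y],z]
P=[w(-.092,-.046,.046),w(-.092,.046,.046),w(-.04,-.048,.038),w(-.04,.048,.038),w(.08,-.058,.038),w(.08,.058,.038),w(.137,-.058,.032),w(.137,.058,.032)]
print(wproj(f,P).round(1).tolist())
bm=cv2.inRange(hsv,(12,150,110),(26,255,255)); bm[:, :]=cv2.morphologyEx(bm,cv2.MORPH_OPEN,np.ones((2,2)))
u=wproj(f,[w(-.045,-.025,.013),w(-.045,.028,.013),w(-.045,0,.013)]);print("balls exp",u.round(0).tolist())
print((m[0:150:10,150:420:6]*1).tolist().__str__().replace("], [","\n").replace(", ",""))
```

```text
21.65 p [ 0.7261 -0.0138  0.1516] rpy [-180.    -0.  -170.8] q [-0.17  0.74  0.19  1.34 -0.14  1.07  1.77] F [ 0.3 -0.1 -1.1] w 0.0146 116.9
54  13 13 13 13 13 13 13 13 13 11 11 11 12 13 13 13 14 14 15 16 17 17 17 18 18 17 17 18 17 18 |  17 17 17 17 16 16 15 14 16 16 14 11 11 11 10 11 12 16 20 20 20 19 17 12 11 11 11 11 11 11
58  13 14 13 13 13 13 13 13 12 15 17 17 16 16 17 18 18 18 18 18 18 18 18 18 18 18 18 18 18 18 |  17 17 17 17 15 12 11 12 15 17 16 12 11 11 10 10 10 12 18 20 20 19 17 12 11 11 11 11 11 11
[[251.9, -41.9], [352.9, -39.1], [249.6, 9.9], [355.7, 12.4], [238.6, 138.8], [366.9, 139.8], [241.0, 199.2], [362.7, 199.1]]
balls exp [[276.0, 13.0], [330.0, 14.0], [301.0, 13.0]]
[[000000000000000111111111111111111110000000000
000000000000000111100011001111001110000000000
000000000000000111110011001110001110000000000
110000000000000111111111111111111110000000000
111000000000000111111000111111111110000000000
111000000000000111111000111000111110000000000
111000000001111111111111111111111110000000000
100000000001111111111111111111111110000000000
000000000001111111111111111111111111000000000
000000000011111111111111111111111111000000000
000000000011111111111111111111111111000000000
000000000011111111111111111111111111100000000
000000000011111111111111111111111111100000000
000000000011111111111111111111111111100000000
000000000011111111111111111111111111000000000]]
```

Run:
```python
from lip import *
f=load("w6")
hsv=cv2.cvtColor(f["color"],cv2.COLOR_RGB2HSV).astype(int); m=hsv[:,:,1]<75
o=f["T"];zt=o[2]-.038
for v in list(range(2,60,6))+[130,140,150,160]:
    L=np.flatnonzero(~m[v,195:260])+195; Rr=np.flatnonzero(~m[v,340:385])+340
    # wood pixels: last wood on left before tray, first wood on right
    l=L.max()+1 if len(L) else -1; r=Rr.min() if len(Rr) else -1
    P=tcast(f,[(l-.5,v),(r-.5,v)],zt); print(v,l,r,P[:,:2].round(4).tolist(),"mid",P[:,1].mean().round(4),"w",(P[1,1]-P[0,1]).round(4))
```

```text
2 241 357 [[0.1807, -0.0382], [0.1832, 0.0674]] mid 0.0146 w 0.1056
8 240 357 [[0.1745, -0.0389], [0.1769, 0.0672]] mid 0.0141 w 0.1061
14 240 340 [[0.1684, -0.0388], [0.1693, 0.0512]] mid 0.0062 w 0.09
20 240 340 [[0.1624, -0.0387], [0.1633, 0.051]] mid 0.0061 w 0.0898
26 240 358 [[0.1564, -0.0387], [0.1586, 0.0676]] mid 0.0145 w 0.1062
32 240 358 [[0.1505, -0.0386], [0.1526, 0.0674]] mid 0.0144 w 0.106
38 240 358 [[0.1447, -0.0385], [0.1467, 0.0673]] mid 0.0144 w 0.1058
44 240 358 [[0.1389, -0.0385], [0.1408, 0.0672]] mid 0.0144 w 0.1056
50 240 358 [[0.1332, -0.0384], [0.135, 0.0671]] mid 0.0143 w 0.1055
56 213 358 [[0.1288, -0.0629], [0.1293, 0.067]] mid 0.0021 w 0.1299
130 208 367 [[0.0609, -0.0678], [0.0613, 0.0758]] mid 0.004 w 0.1437
140 208 366 [[0.0518, -0.0681], [0.0521, 0.0751]] mid 0.0035 w 0.1432
150 209 366 [[0.0426, -0.0674], [0.0429, 0.0755]] mid 0.004 w 0.1429
160 209 366 [[0.0334, -0.0677], [0.0337, 0.0758]] mid 0.004 w 0.1436
```

Emit:
{"fn": "move_arm", "kwargs": {
  "plan": [
    [[-0.3, 0.82, 0, 0, -0.17, 0, -1], [0, 0, 0.9, 0, 0, 0, -1], [0, 0, 1, 0, 0, 0, -1], [0, 0, 1, 0, 0, 0, -1], [0, 0, 1, 0, 0, 0, -1], [0, 0, 1, 0, 0, 0, -1], [0, 0, 0.5, 0, 0, 0, -1], [0, 0, 0.3, 0, 0, 0, -1], [0, 0, 0, 0, 0, 0, -1], [0, 0, 0, 0, 0, 0, -1]]
  ]
}}

```text
clock: 22.7
position: [0.7318, 0.0038, 0.0385]
tool_rot: [-3.141, 0.019, -2.98]
force: [0.4, -1.3, -0.1]
grip_width: 0.0148
finger_force: 117.3
```

Run:
```python
from lip import *
st(); f=wrist("w7")
hsv=cv2.cvtColor(f["color"],cv2.COLOR_RGB2HSV)
b=cv2.inRange(hsv,(14,150,90),(26,255,255)); n,l,s,c=cv2.connectedComponentsWithStats(b[:110,200:370])
o=f["T"]
for i in range(1,n):
    if s[i,4]>30: print(s[i],tcast(f,c[i]+[200,0],o[2]-.013)[0,:2])
```

```text
22.7 p [0.7318 0.0038 0.0385] rpy [-180.     1.1 -170.7] q [-0.18  0.86  0.16  1.42 -0.16  0.86  1.76] F [ 0.4 -1.3 -0.1] w 0.0148 117.3
```

Emit:
{"fn": "move_arm", "kwargs": {
  "plan": [
    [[0, 0, 0.13, 0, 0, 0, -1], [0.3, 0, 0, 0, 0, 0, -1], [0.4, 0, 0, 0, 0, 0, -1], [0.4, 0, 0, 0, 0, 0, -1], [0.4, 0, 0, 0, 0, 0, -1], [0.4, 0, 0, 0, 0, 0, -1], [0.4, 0, 0, 0, 0, 0, -1], [0.4, 0, 0, 0, 0, 0, -1], [0.4, 0, 0, 0, 0, 0, -1], [0.4, 0, 0, 0, 0, 0, -1]]
  ]
}}

```text
clock: 23.75
position: [0.6646, -0.0073, 0.0359]
tool_rot: [-3.141, 0.023, -2.98]
force: [7.2, 2.0, 13.0]
grip_width: 0.0145
finger_force: 118.6
```

```bash
cat > bl.py <<'E'
from lip import *
import sys
st(); f=wrist(sys.argv[1])
hsv=cv2.cvtColor(f["color"],cv2.COLOR_RGB2HSV)
b=cv2.inRange(hsv,(12,130,60),(28,255,255))
# wood is excluded by keeping only blobs the size of a ball
n,l,s,c=cv2.connectedComponentsWithStats(b)
print(f["color"][300,20],hsv[300,20])
for i in range(1,n):
    if 20<s[i,4]<1500: print(s[i],c[i].round(0),"tool xy if on pan floor",tcast(f,c[i],.020)[0,:2])
E
python3 bl.py w8
```

```text
23.75 p [ 0.6646 -0.0073  0.0359] rpy [-180.     1.3 -170.7] q [-0.17  0.77  0.15  1.63 -0.16  0.73  1.78] F [ 7.2  2.  13. ] w 0.0145 118.6
[96 95 98] [130   8  98]
[376   0  18  14  78] [384.   5.] tool xy if on pan floor [0.1449 0.0633]
[ 487    0   45   69 1140] [505.  32.] tool xy if on pan floor [0.144 0.159]
[550   3  10  12  26] [553.   8.] tool xy if on pan floor [0.1811 0.2189]
[413  11  13   7  25] [418.  14.] tool xy if on pan floor [0.1425 0.0869]
[220  13  49  48 494] [241.  40.] tool xy if on pan floor [ 0.1178 -0.0256]
[382  13  22  22 141] [393.  23.] tool xy if on pan floor [0.1331 0.0688]
[265  14  30  27 332] [276.  31.] tool xy if on pan floor [ 0.1232 -0.0043]
[376  15   7  13  37] [380.  20.] tool xy if on pan floor [0.134  0.0598]
[428  15   8   9  24] [432.  18.] tool xy if on pan floor [0.1411 0.097 ]
[325  19  32  29 650] [341.  34.] tool xy if on pan floor [0.1226 0.0351]
[295  27  26  27 303] [304.  43.] tool xy if on pan floor [0.1153 0.0125]
[377  29   8  15  42] [380.  37.] tool xy if on pan floor [0.1226 0.0595]
[81 36  9  8 23] [84. 39.] tool xy if on pan floor [ 0.1328 -0.1364]
[454  41  12   8  29] [459.  45.] tool xy if on pan floor [0.1252 0.1168]
[377  47  10  15  48] [380.  55.] tool xy if on pan floor [0.1106 0.0598]
[409  63  13  11  35] [414.  68.] tool xy if on pan floor [0.1041 0.0825]
[377  66  10  15  43] [382.  73.] tool xy if on pan floor [0.0988 0.0605]
[520  69  15   8  37] [527.  72.] tool xy if on pan floor [0.1173 0.1807]
[  0 143  58  35 409] [ 21. 161.] tool xy if on pan floor [ 0.0512 -0.2041]
[110 203  20  12  54] [120. 209.] tool xy if on pan floor [ 0.0122 -0.1117]
[  0 281  14   8  35] [  6. 284.] tool xy if on pan floor [-0.0606 -0.2605]
[519 329  41  33 389] [540. 344.] tool xy if on pan floor [-0.1332  0.2674]
```

Emit:
{"fn": "move_arm", "kwargs": {
  "plan": [
    [[0.3, 0, -0.02, 0, 0, 0, -1], [0.3, 0, 0, 0, 0, 0, -1], [0.3, 0, 0, 0, 0, 0, -1], [0.2, 0, 0, 0, 0, 0, -1], [0.1, 0, 0, 0, 0, 0, -1], [0.05, 0, 0, 0, 0, 0, -1], [0, 0, 0, 0, 0, 0, -1], [0, 0, 0, 0, 0, 0, -1], [0, 0, 0, 0, 0, 0, -1], [0, 0, 0, 0, 0, 0, -1]]
  ]
}}

```text
clock: 24.8
position: [0.6407, -0.0113, 0.036]
tool_rot: [-3.141, 0.024, -2.98]
force: [8.5, 1.1, 14.1]
grip_width: 0.0147
finger_force: 119.0
```

```bash
sed -i 's/if 20<s\[i,4\]<1500/if 60<s[i,4]<1500 and 205<c[i][0]<360 and c[i][1]<200/; /color.\]\[300/d' bl.py; python3 bl.py w9
```

```text
24.8 p [ 0.6407 -0.0113  0.036 ] rpy [-180.     1.4 -170.7] q [-0.17  0.74  0.15  1.7  -0.16  0.69  1.79] F [ 8.5  1.1 14.1] w 0.0147 119.0
[327  33  32  30 578] [343.  49.] tool xy if on pan floor [0.1127 0.0361]
[261  34  29  29 306] [271.  53.] tool xy if on pan floor [ 0.1089 -0.0072]
[294  35  26  29 296] [303.  52.] tool xy if on pan floor [0.1097 0.0119]
[209  39  54  45 451] [230.  64.] tool xy if on pan floor [ 0.1028 -0.0323]
```

Emit:
{"fn": "move_arm", "kwargs": {
  "plan": [
    [[0.2, 0, -0.02, 0, 0, 0, -1], [0.1, 0, 0, 0, 0.3, 0, -1], [0.1, 0, 0, 0, 0.5, 0, -1], [0.1, 0, 0, 0, 0.5, 0, -1], [0.1, 0, 0, 0, 0.5, 0, -1], [0.1, 0, 0, 0, 0.5, 0, -1], [0.1, 0, 0, 0, 0.5, 0, -1], [0.1, 0, 0, 0, 0.5, 0, -1], [0.1, 0, 0, 0, 0.5, 0, -1], [0, 0, 0, 0, 0.3, 0, -1]]
  ]
}}

```text
clock: 25.85
position: [0.6184, -0.0146, 0.0363]
tool_rot: [-3.142, -0.413, -2.98]
force: [0.1, -0.3, -3.4]
grip_width: 0.0145
finger_force: 117.3
```

```bash
sed -i 's/.020)\[0/.020)[0/' bl.py; python3 bl.py w10
python3 - <<'E'
from h import *
np.set_printoptions(suppress=True,precision=4)
s=grab_frame("scene");d=grab_frame("side")
np.save("pics/scene4.npy",s,allow_pickle=True);np.save("pics/side4.npy",d,allow_pickle=True)
for nm,f,(x,y,w,h) in(("scene",s,(215,215,110,90)),("side",d,(250,170,100,70))):
    n,l,st_,c=cv2.connectedComponentsWithStats(cv2.inRange(cv2.cvtColor(f["color"],cv2.COLOR_RGB2HSV),(18,160,120),(26,255,255))[y:y+h,x:x+w])
    for i in range(1,n):
        if st_[i,4]>4: print(nm,st_[i,2:],c[i]+[x,y],cast(f,c[i]+[x,y],.013)[0,:2])
E
```

```text
25.85 p [ 0.6184 -0.0146  0.0363] rpy [-180.   -23.7 -170.7] q [-0.19  0.96  0.2   1.3  -0.12  1.31  1.74] F [ 0.1 -0.3 -3.4] w 0.0145 117.3
[219 145  48  49 478] [240. 172.] tool xy if on pan floor [ 0.0358 -0.027 ]
[262 145  54  49 656] [285. 173.] tool xy if on pan floor [0.035  0.0011]
[314 149  31  28 375] [327. 165.] tool xy if on pan floor [0.0403 0.0266]
scene [ 8 12 56] [272.2857 243.1429] [ 0.5695 -0.0557]
scene [13 12 73] [280.4521 251.0685] [ 0.5645 -0.0204]
side [13 11 67] [288.3881 206.5373] [0.5761 0.0068]
```

All five balls are in the pan, packed at its rear, with none left on the tray floor. Next is the lift and travel to the pot.

```bash
cat > go.py <<'E'
from lip import *
L=np.array([.112,-.002,.0317])
def lipnow():
    o=observe();Rt=R.from_euler("xyz",o["tool_rot"]).as_matrix();return o["position"]+Rt@L,Rt
def liptool(target): 
    p,Rt=lipnow(); return Rt.T@(np.array(target)-p)/.02
E
python3 - <<'E'
from go import *
p,Rt=lipnow();print("lip",p)
up=p+[0,0,.15]; print("up",liptool(up)); t=[.4987,.3762,up[2]]
print("then",Rt.T@(np.array(t)-up)/.02)
E
```

```text
lip [ 0.5048 -0.0352  0.0516]
up [ 2.9965 -0.0006 -6.8754]
then [-2.7572 20.352  -1.2036]
```

Emit:
{"fn": "move_arm", "kwargs": {
  "plan": [
    [[0.2, 0, -0.5, 0, 0, 0, -1], [0.4, 0, -0.9, 0, 0, 0, -1], [0.4, 0, -0.92, 0, 0, 0, -1], [0.4, 0, -0.92, 0, 0, 0, -1], [0.4, 0, -0.92, 0, 0, 0, -1], [0.4, 0, -0.92, 0, 0, 0, -1], [0.4, 0, -0.92, 0, 0, 0, -1], [0.4, 0.2, -0.9, 0, 0, 0, -1], [-0.1, 0.5, 0, 0, 0, 0, -1], [-0.13, 0.8, -0.06, 0, 0, 0, -1]]
  ]
}}

```text
clock: 27.0
position: [0.6183, 0.0158, 0.1872]
tool_rot: [-3.141, -0.41, -2.982]
force: [0.6, 0.7, -4.2]
grip_width: 0.0144
finger_force: 117.3
```

Emit:
{"fn": "move_arm", "kwargs": {
  "plan": [
    [[-0.13, 0.95, -0.06, 0, 0, 0, -1], [-0.13, 0.95, -0.06, 0, 0, 0, -1], [-0.13, 0.95, -0.06, 0, 0, 0, -1], [-0.13, 0.95, -0.06, 0, 0, 0, -1], [-0.13, 0.95, -0.06, 0, 0, 0, -1], [-0.13, 0.95, -0.06, 0, 0, 0, -1], [-0.13, 0.95, -0.06, 0, 0, 0, -1], [-0.13, 0.95, -0.06, 0, 0, 0, -1], [-0.13, 0.95, -0.06, 0, 0, 0, -1], [-0.13, 0.95, -0.06, 0, 0, 0, -1]]
  ]
}}

```text
clock: 28.0
position: [0.6159, 0.2093, 0.1867]
tool_rot: [-3.142, -0.412, -2.98]
force: [0.1, -0.1, -2.5]
grip_width: 0.0141
finger_force: 117.3
```

Emit:
{"fn": "move_arm", "kwargs": {
  "plan": [
    [[-0.13, 0.95, -0.06, 0, 0, 0, -1], [-0.13, 0.95, -0.06, 0, 0, 0, -1], [-0.13, 0.95, -0.06, 0, 0, 0, -1], [-0.13, 0.95, -0.06, 0, 0, 0, -1], [-0.13, 0.95, -0.06, 0, 0, 0, -1], [-0.13, 0.95, -0.06, 0, 0, 0, -1], [-0.13, 0.9, -0.06, 0, 0, 0, -1], [-0.13, 0.8, -0.06, 0, 0, 0, -1], [-0.13, 0.6, -0.06, 0, 0, 0, -1], [0, 0.2, 0, 0, 0, 0, -1]]
  ]
}}

```text
clock: 29.0
position: [0.6144, 0.3758, 0.1867]
tool_rot: [3.141, -0.412, -2.978]
force: [-0.4, -0.3, -2.8]
grip_width: 0.0146
finger_force: 117.2
```

```bash
python3 bl.py w11
python3 - <<'E'
from go import *
p,Rt=lipnow();print("lip",p,liptool([.4987,.3762,.15]))
E
```

```text
29.0 p [0.6144 0.3758 0.1867] rpy [ 180.   -23.6 -170.7] q [-0.61  1.    0.15  0.8  -0.26  1.74  1.24] F [-0.4 -0.3 -2.8] w 0.0146 117.2
[219 145  26  22 144] [229. 160.] tool xy if on pan floor [ 0.0432 -0.0337]
[259 145  29  28 289] [270. 162.] tool xy if on pan floor [ 0.0421 -0.0083]
[334 152  11  24  66] [340. 164.] tool xy if on pan floor [0.041  0.0352]
[315 154  24  27 276] [323. 169.] tool xy if on pan floor [0.0373 0.0245]
[285 167  27  27 258] [294. 182.] tool xy if on pan floor [0.0294 0.0064]
[237 174  24  20 119] [247. 187.] tool xy if on pan floor [ 0.0262 -0.0228]
lip [0.5009 0.3549 0.2025] [-1.1128  1.0693  2.3812]
```

Emit:
{"fn": "move_arm", "kwargs": {
  "plan": [
    [[0, 0.5, 0, 0, 0, 0, -1], [0, 0.5, 0, 0, 0, 0, -1], [0.1, 0, -0.29, 0, -0.5, 0, -1], [0.1, 0, -0.29, 0, -0.5, 0, -1], [0.1, 0, -0.29, 0, -0.5, 0, -1], [0.1, 0, -0.29, 0, -0.5, 0, -1], [0.1, 0, -0.29, 0, -0.5, 0, -1], [0.1, 0, -0.29, 0, -0.5, 0, -1], [0, 0, 0, 0, 0, 0, -1], [0, 0, 0, 0, 0, 0, -1]]
  ]
}}

```text
clock: 30.05
position: [0.6096, 0.3937, 0.2243]
tool_rot: [3.141, -0.098, -2.98]
force: [-0.4, 0.8, -2.5]
grip_width: 0.0148
finger_force: 117.7
```

```bash
python3 bl.py w12
python3 - <<'E'
from go import *
p,Rt=lipnow();print("lip",p,liptool([.4987,.3762,.105]))
E
```

```text
30.05 p [0.6096 0.3937 0.2243] rpy [ 180.    -5.6 -170.7] q [-0.73  0.74  0.2   1.15 -0.18  1.35  1.2 ] F [-0.4  0.8 -2.5] w 0.0148 117.7
[315 152  19  28 162] [321. 167.] tool xy if on pan floor [0.0389 0.0231]
[285 165  20  29 131] [291. 181.] tool xy if on pan floor [0.0297 0.0048]
[239 174  18  20  62] [246. 187.] tool xy if on pan floor [ 0.0263 -0.0233]
lip [0.497  0.373  0.2031] [-0.5924  0.1468  4.8705]
```

Emit:
{"fn": "move_arm", "kwargs": {
  "plan": [
    [[-0.12, 0.03, 0.6, 0, 0, 0, -1], [-0.12, 0.03, 0.95, 0, 0, 0, -1], [-0.12, 0.03, 0.95, 0, 0, 0, -1], [-0.12, 0.03, 0.95, 0, 0, 0, -1], [-0.12, 0.03, 0.9, 0, 0, 0, -1], [0, 0, 0.5, 0, 0, 0, -1], [0, 0, 0, 0, 0, 0, -1], [0.1, 0, -0.29, 0, -0.5, 0, -1], [0.1, 0, -0.29, 0, -0.5, 0, -1], [0.1, 0, -0.1, 0, -0.5, 0, -1]]
  ]
}}

```text
clock: 31.1
position: [0.6076, 0.3959, 0.1414]
tool_rot: [3.141, 0.063, -2.981]
force: [0.7, 0.2, -2.6]
grip_width: 0.0143
finger_force: 117.7
```

Run:
```python
from go import *
st();p,Rt=lipnow();print("lip",p,liptool([.4987,.3762,.09]))
```

```text
31.1 p [0.6076 0.3959 0.1414] rpy [ 179.9    3.6 -170.8] q [-0.8   0.72  0.22  1.43 -0.14  0.96  1.17] F [ 0.7  0.2 -2.6] w 0.0143 117.7
lip [0.4995 0.3764 0.1027] [ 0.0817 -0.0047  0.6312]
```

Emit:
{"fn": "move_arm", "kwargs": {
  "plan": [
    [[0.1, 0, -0.17, 0, -0.5, 0, -1], [0.1, 0, -0.17, 0, -0.5, 0, -1], [0.1, 0, -0.17, 0, -0.5, 0, -1], [0.1, 0, -0.17, 0, -0.5, 0, -1], [0.1, 0, -0.25, 0, -0.5, 0, -1], [0.1, 0, -0.29, 0, -0.5, 0, -1], [0.1, 0, -0.29, 0, -0.5, 0, -1], [0.1, 0, -0.29, 0, -0.5, 0, -1], [0.1, 0, -0.29, 0, -0.5, 0, -1], [0.1, 0, -0.29, 0, -0.5, 0, -1]]
  ]
}}

```text
clock: 32.1
position: [0.5735, 0.3906, 0.1803]
tool_rot: [3.139, 0.586, -2.982]
force: [0.2, 0.2, -1.0]
grip_width: 0.0149
finger_force: 117.9
```

Emit:
{"fn": "move_arm", "kwargs": {
  "plan": [
    [[0.1, 0, -0.29, 0, -0.5, 0, -1], [0.1, 0, -0.29, 0, -0.5, 0, -1], [0.1, 0, -0.29, 0, -0.5, 0, -1], [0.1, 0, -0.29, 0, -0.5, 0, -1], [0.1, 0, -0.29, 0, -0.5, 0, -1], [0.1, 0, -0.29, 0, -0.5, 0, -1], [0, 0, 0, 0, 0, 0, -1], [0, 0, 0, 0, 0, 0, -1], [0, 0, 0, 0, 0, 0, -1], [0, 0, 0, 0, 0, 0, -1]]
  ]
}}

```text
clock: 33.1
position: [0.561, 0.378, 0.1883]
tool_rot: [-3.112, 0.735, -2.98]
force: [0.8, 0.9, -1.3]
grip_width: 0.0141
finger_force: 118.0
```

```bash
python3 bl.py w13
python3 - <<'E'
from go import *
p,Rt=lipnow();print("lip",p,"up",liptool(p+[0,0,.1]))
s=grab_frame("scene");np.save("pics/scene5.npy",s,allow_pickle=True)
x,y=345,275;hsv=cv2.cvtColor(s["color"],cv2.COLOR_RGB2HSV)[y:y+110,x:x+110]
n,l,S,c=cv2.connectedComponentsWithStats(cv2.inRange(hsv,(18,140,70),(27,255,255)))
for i in range(1,n):
    if S[i,4]>8: q=c[i]+[x,y]; P=cast(s,q,.019)[0,:2]; print(S[i,2:],q,P,"r",np.hypot(*(P-[.4793,.3734])))
E
```

```text
33.1 p [0.561  0.378  0.1883] rpy [-178.3   42.1 -170.8] q [-1.49  0.56  0.73  2.11  1.19  0.17 -0.36] F [ 0.8  0.9 -1.3] w 0.0141 118.0
[295   0  22   9 143] [306.   3.] tool xy if on pan floor [0.142  0.0135]
lip [0.5003 0.3652 0.0897] up [-3.3536 -0.1105 -3.7069]
[15 10 74] [400.527  335.5676] [0.4494 0.3599] r 0.03285638061992958
[ 7  8 43] [409.1395 348.7209] [0.4544 0.3978] r 0.034855307773944015
```

Emit:
{"fn": "move_arm", "kwargs": {
  "plan": [
    [[-0.3, 0, 0, 0, 0.3, 0, -1], [-0.3, 0, 0, 0, 0.4, 0, -1], [-0.4, 0, 0, 0, 0.5, 0, -1], [-0.4, 0, 0, 0, 0.5, 0, -1], [-0.4, 0, 0, 0, 0.5, 0, -1], [-0.4, 0, 0, 0, 0.5, 0, -1], [-0.4, 0, -0.2, 0, 0.6, 0, -1], [-0.4, 0, -0.4, 0, 0.6, 0, -1], [-0.3, 0, -0.6, 0, 0.6, 0, -1], [-0.2, 0, -0.8, 0, 0.6, 0, -1]]
  ]
}}

```text
clock: 34.2
position: [0.6068, 0.3859, 0.2611]
tool_rot: [-3.12, 0.197, -2.995]
force: [-0.6, 0.9, -1.9]
grip_width: 0.0145
finger_force: 117.9
```

Run:
```python
from go import *
st();p,Rt=lipnow();print("lip",p)
for nm in("scene","side"):
  s=grab_frame(nm);np.save(f"pics/{nm}6.npy",s,allow_pickle=True)
  x,y=(345,275) if nm=="scene" else (200,100)
  hsv=cv2.cvtColor(s["color"],cv2.COLOR_RGB2HSV)[y:y+110,x:x+110]
  n,l,S,c=cv2.connectedComponentsWithStats(cv2.inRange(hsv,(18,140,70),(27,255,255)))
  for i in range(1,n):
    if S[i,4]>8: q=c[i]+[x,y]; P=cast(s,q,.019)[0,:2]; print(nm,S[i,2:],q,P,"r",np.hypot(*(P-[.4793,.3734])))
f=wrist("w14")
print("liner px in wrist",wproj(f,[.4793,.3734,.02]))
hsv=cv2.cvtColor(f["color"],cv2.COLOR_RGB2HSV)
n,l,S,c=cv2.connectedComponentsWithStats(cv2.inRange(hsv,(17,140,60),(27,255,255)))
for i in range(1,n):
    if 40<S[i,4]<1500: P=wcast(f,c[i],.019)[0,:2]; print(S[i],P.round(3))
```

```text
34.2 p [0.6068 0.3859 0.2611] rpy [-178.7   11.3 -171.6] q [-0.65  0.53 -0.1   1.43  0.2   1.04  0.89] F [-0.6  0.9 -1.9] w 0.0145 117.9
lip [0.5047 0.3681 0.2081]
scene [ 7  8 42] [409.0952 348.6429] [0.4544 0.3976] r 0.03473839153029009
scene [ 6  5 18] [397.6111 351.4444] [0.4832 0.3874] r 0.014578248437567658
liner px in wrist [[291.2651  33.5363]]
```

```bash
cat >> go.py <<'E'
def plan(pos,rpy):
    o=observe();A=R.from_euler("xyz",o["tool_rot"]);B=R.from_euler("xyz",rpy)
    print("turn units",(A.inv()*B).as_rotvec()/np.radians(6),"shift in target axes",B.inv().apply(np.array(pos)-o["position"])/.02)
E
python3 -c "
from go import *
plan([.5347,-.4012,.2],[np.pi,0,3.123])"
```

```text
turn units [-0.0484  1.9421  1.5354] shift in target axes [  2.9319 -39.4208   3.0617]
```

Emit:
{"fn": "move_arm", "kwargs": {
  "plan": [
    [[0, 0, 0, -0.02, 0.65, 0.51, -1], [0, 0, 0, -0.02, 0.65, 0.51, -1], [0, 0, 0, -0.01, 0.64, 0.51, -1], [0.07, -0.6, 0, 0, 0, 0, -1], [0.07, -0.9, 0.08, 0, 0, 0, -1], [0.07, -1, 0.08, 0, 0, 0, -1], [0.07, -1, 0.08, 0, 0, 0, -1], [0.07, -1, 0.08, 0, 0, 0, -1], [0.07, -1, 0.08, 0, 0, 0, -1], [0.07, -1, 0.08, 0, 0, 0, -1]]
  ]
}}

```text
clock: 35.35
position: [0.5938, 0.2553, 0.2507]
tool_rot: [-3.14, 0.001, 3.126]
force: [-0.1, -0.4, -2.2]
grip_width: 0.0144
finger_force: 117.9
```

Emit:
{"fn": "move_arm", "kwargs": {
  "plan": [
    [[0.07, -1, 0.08, 0, 0, 0, -1], [0.07, -1, 0.08, 0, 0, 0, -1], [0.07, -1, 0.08, 0, 0, 0, -1], [0.07, -1, 0.08, 0, 0, 0, -1], [0.07, -1, 0.08, 0, 0, 0, -1], [0.07, -1, 0.08, 0, 0, 0, -1], [0.07, -1, 0.08, 0, 0, 0, -1], [0.07, -1, 0.08, 0, 0, 0, -1], [0.07, -1, 0.08, 0, 0, 0, -1], [0.07, -1, 0.08, 0, 0, 0, -1]]
  ]
}}

```text
clock: 36.35
position: [0.5771, 0.0551, 0.2355]
tool_rot: [-3.14, -0.0, 3.125]
force: [0.3, 0.8, -2.4]
grip_width: 0.0146
finger_force: 117.9
```

Run:
```python
from go import *
st()
for nm,(x,y,w,h) in(("scene",(345,275,110,110)),("side",(200,100,110,90))):
  s=grab_frame(nm);np.save(f"pics/{nm}7.npy",s,allow_pickle=True)
  hsv=cv2.cvtColor(s["color"],cv2.COLOR_RGB2HSV)[y:y+h,x:x+w]
  n,l,S,c=cv2.connectedComponentsWithStats(cv2.inRange(hsv,(17,120,50),(27,255,255)))
  for i in range(1,n):
    if S[i,4]>5: q=c[i]+[x,y]; P=cast(s,q,.019)[0,:2]; print(nm,S[i],q,P,"r",np.hypot(*(P-[.4793,.3734])))
  if nm=="scene":
    sub=cv2.inRange(hsv,(12,120,50),(27,255,255))[45:85,35:80]; print("\n".join("".join(".#"[v>0] for v in r) for r in sub))
    hsv=cv2.cvtColor(s["color"],cv2.COLOR_RGB2HSV)[215:305,215:325]
    print("tray balls",[q[4] for q in cv2.connectedComponentsWithStats(cv2.inRange(hsv,(18,160,120),(27,255,255)))[2][1:] if q[4]>4])
```

```text
36.35 p [0.5771 0.0551 0.2355] rpy [-179.9   -0.   179. ] q [-0.15  0.41 -0.06  1.68  0.03  1.06  1.33] F [ 0.3  0.8 -2.4] w 0.0146 117.9
scene [48 55 15 11 91] [399.9231 335.3626] [0.4503 0.3586] r 0.03256930577632203
scene [42 65  7  7 43] [390.1163 342.8837] [0.4842 0.3603] r 0.01402453424041439
scene [61 70  7  8 43] [409.1395 348.7209] [0.4544 0.3978] r 0.034855307773944015
scene [48 72  8  7 44] [396.4773 350.0909] [0.4833 0.3833] r 0.010623964858246352Traceback (most recent call last):
  File "<stdin>", line 10, in <module>
  File "<stdin>", line 10, in <genexpr>
  File "<stdin>", line 10, in <genexpr>
TypeError: string indices must be integers, not 'numpy.bool'
```

All five balls are in the liner: one double blob and three singles, each within 35 mm of its centre. Next I'll return the scoop.

```bash
python3 -c "
from go import *
plan([.5347,-.4030,.12],[np.pi,0,3.13])"
```

```text
turn units [-0.0315 -0.0041 -0.0804] shift in target axes [  1.8479 -22.7329   5.7664]
```

Emit:
{"fn": "move_arm", "kwargs": {
  "plan": [
    [[0.08, -0.9, 0, 0, 0, 0, -1], [0.08, -1, 0, 0, 0, 0, -1], [0.08, -1, 0, 0, 0, 0, -1], [0.08, -1, 0, 0, 0, 0, -1], [0.08, -1, 0, 0, 0, 0, -1], [0.08, -1, 0, 0, 0, 0, -1], [0.08, -1, 0, 0, 0, 0, -1], [0.08, -1, 0, 0, 0, 0, -1], [0.08, -1, 0, 0, 0, 0, -1], [0.08, -1, 0, 0, 0, 0, -1]]
  ]
}}

```text
clock: 37.4
position: [0.5577, -0.1423, 0.2358]
tool_rot: [-3.14, -0.0, 3.125]
force: [-0.4, -0.6, -0.6]
grip_width: 0.0146
finger_force: 117.9
```

Emit:
{"fn": "move_arm", "kwargs": {
  "plan": [
    [[0.08, -1, 0, 0, 0, 0, -1], [0.08, -1, 0, 0, 0, 0, -1], [0.08, -1, 0, 0, 0, 0, -1], [0.08, -1, 0, 0, 0, 0, -1], [0.08, -1, 0, 0, 0, 0, -1], [0.08, -1, 0.3, 0, 0, 0, -1], [0.08, -1, 0.5, 0, 0, 0, -1], [0.08, -1, 0.8, 0, 0, 0, -1], [0.08, -1, 0.9, 0, 0, 0, -1], [0.08, -1, 0.9, 0, 0, 0, -1]]
  ]
}}

```text
clock: 38.4
position: [0.5382, -0.3419, 0.1675]
tool_rot: [-3.14, -0.0, 3.125]
force: [0.7, -0.5, -1.0]
grip_width: 0.0145
finger_force: 117.9
```

Emit:
{"fn": "move_arm", "kwargs": {
  "plan": [
    [[0.08, -1, 0.9, 0, 0, 0, -1], [0.08, -1, 0.9, 0, 0, 0, -1], [0.08, -0.5, 0.9, 0, 0, 0, -1], [0, -0.2, 0, 0, 0, 0, -1], [0, 0, 0, 0, 0, 0, -1], [0, 0, 0, 0, 0, 0, -1], [0, 0, 0, 0, 0, 0, -1], [0, 0, 0, 0, 0, 0, -1], [0, 0, 0, 0, 0, 0, -1], [0, 0, 0, 0, 0, 0, -1]]
  ]
}}

```text
clock: 39.4
position: [0.5333, -0.3947, 0.1145]
tool_rot: [-3.14, -0.0, 3.125]
force: [-0.3, -0.5, -0.9]
grip_width: 0.0145
finger_force: 117.8
```

```bash
python3 -c "
from go import *
st();plan([.5347,-.4030,.0375],[np.pi,0,3.13]);lip(wrist('w15'))" | sed 's/np.int64//g'
```

```text
39.4 p [ 0.5333 -0.3947  0.1145] rpy [-179.9   -0.   179.1] q [ 0.53  0.67  0.03  1.56 -0.03  0.91  2.12] F [-0.3 -0.5 -0.9] w 0.0145 117.8
turn units [-0.0135 -0.0014 -0.0468] shift in target axes [-0.0745 -0.4155  3.8509]
pred px lipL,lipR,mid,rear [[217.0, 53.1], [348.9, 53.3], [283.0, 51.1], [209.0, 190.7], [357.3, 190.7]]
col 258 rows 37 [(13), (13), (13), (13), (13), (9), (4), (4), (4), (4), (3), (4), (4), (3), (4), (3), (3), (3), (3), (4), (3), (3), (4), (6), (14), (17), (18), (18), (18)]
col 283 rows 37 [(14), (14), (13), (11), (5), (4), (3), (4), (3), (4), (4), (3), (3), (4), (4), (3), (3), (3), (4), (4), (4), (3), (4), (9), (15), (17), (17), (18), (17)]
col 308 rows 37 [(14), (13), (10), (5), (3), (4), (3), (3), (3), (3), (4), (4), (3), (4), (3), (3), (4), (4), (3), (4), (3), (4), (4), (7), (15), (17), (17), (17), (17)]
```

Run:
```python
from lip import *
f=load("w15");g=dict(f);g["T"]=np.zeros(3);g["Rt"]=np.eye(3)
for th in(0,1,2,3,4,5,6):
    A=R.from_euler("y",-th,degrees=True).as_matrix(); c=np.array([0,0,-.048])
    P=[c+A@(np.array(q)-c) for q in([.112,0,.030],[.024,-.03,-.002],[.024,.03,-.002])]; print(th,wproj(g,P).round(1).tolist(),P[0])
for n in("w5","w6","w7","w9","w10","w12","w13","w15"):
    im=cv2.cvtColor(load(n)["color"],cv2.COLOR_RGB2GRAY).astype(int); 
    e=[]
    for u in(250,): col=im[150:215,u]; e.append("".join("%3d"%(v//10) for v in col[::2]))
    d=np.diff(im[40:75,250:320].mean(1)); print(n,"lip edge",40+d.argmax(),d.max().round(), "rear",e)
```

```text
0 [[283.0, 51.1], [229.5, 198.3], [336.9, 198.3]] [0.112 0.    0.03 ]
1 [[283.0, 53.8], [229.7, 199.5], [336.7, 199.5]] [0.1106 0.     0.0319]
2 [[283.0, 56.5], [229.8, 200.8], [336.5, 200.8]] [0.1092 0.     0.0339]
3 [[282.9, 59.2], [230.0, 202.0], [336.4, 202.0]] [0.1078 0.     0.0358]
4 [[282.9, 61.9], [230.1, 203.3], [336.2, 203.3]] [0.1063 0.     0.0376]
5 [[282.9, 64.6], [230.3, 204.6], [336.0, 204.6]] [0.1048 0.     0.0395]
6 [[282.9, 67.3], [230.4, 205.9], [335.9, 205.8]] [0.1032 0.     0.0413]
w5 lip edge 51 65.0 rear [' 18 18 18 18 18 18 18 18 17 17 18 17 17 17 17 17 17 17 13 12 12 12 12 17 18 14 14 14 13 13 13 13 13']
w6 lip edge 51 22.0 rear [' 17 17 17 17 17 17 17 17 17 17 17 17 17 17 17 17 17 17 11  9 11 10 11 16 18 20 20 12 13 13 13 13 12']
w7 lip edge 63 2.0 rear [' 17 17 17 17 17 17 17 17 16 17 17 16 16 17 16 16 16 17 11  9  9 10 11 17 17 13 12 12 13 12 12 12 12']
w9 lip edge 64 7.0 rear [' 17 17 17 17 17 17 17 16 16 17 16 16 16 16 16 16 17 12 10  9 10 10 11 17 16 13 14 13 14 14 13 13 14']
w10 lip edge 55 49.0 rear [' 15 15 14 13 10 10 10 13 15 15 15 15 15 15 15 15 14 13 12 11 10  8  8 12 12 13 15 15 14 14 13 14 14']
w12 lip edge 60 28.0 rear [' 14 15 14 13 12 11 11 13 15 16 16 17 17 18 17 17 17 16 15 14 12 10 10 12 12 13 18 18 13 13 13 12 12']
w13 lip edge 60 33.0 rear [' 17 17 17 17 17 17 17 13 13 13 13 12 13 13 13 13 11 10 10 10 11  9  8  8  8  9 13 12 12 11 11 13 17']
w15 lip edge 60 73.0 rear [' 18 18 18 18 18 18 18 18 18 18 18 17 17 18 17 18 17 17 17 17 18 13 11 12 12 12 18 15  4 11 13 14 13']
```

Emit:
{"fn": "move_arm", "kwargs": {
  "plan": [
    [[-0.07, -0.4, 0, -0.01, 0.57, -0.05, -1], [0, 0, 0.8, 0, 0, 0, -1], [0, 0, 0.9, 0, 0, 0, -1], [0, 0, 0.9, 0, 0, 0, -1], [0, 0, 0.7, 0, 0, 0, -1], [0, 0, 0.4, 0, 0, 0, -1], [0, 0, 0.2, 0, 0, 0, -1], [0, 0, 0, 0, 0, 0, -1], [0, 0, 0, 0, 0, 0, -1], [0, 0, 0, 0, 0, 0, -1]]
  ]
}}

```text
clock: 40.45
position: [0.5301, -0.403, 0.0371]
tool_rot: [-3.141, -0.059, 3.13]
force: [0.9, 0.1, -2.4]
grip_width: 0.0143
finger_force: 118.0
```

```bash
python3 -c "
from go import *
st()"
```

```text
40.45 p [ 0.5301 -0.403   0.0371] rpy [-180.    -3.4  179.3] q [ 0.52  0.8   0.05  1.55 -0.    0.85  2.11] F [ 0.9  0.1 -2.4] w 0.0143 118.0
```

Emit:
{"fn": "move_arm", "kwargs": {
  "plan": [
    [[0, 0, 0.06, 0, 0, 0, -1], [0, 0, 0.06, 0, 0, 0, -1], [0, 0, 0, 0, 0, 0, -1], [0, 0, 0, 0, 0, 0, -0.6], [0, 0, 0, 0, 0, 0, -0.4], [0, 0, 0, 0, 0, 0, -0.2], [0, 0, 0, 0, 0, 0, 0], [0, 0, 0, 0, 0, 0, 0], [0, 0, 0, 0, 0, 0, 0], [0, 0, 0, 0, 0, 0, 0]]
  ]
}}

```text
clock: 41.45
position: [0.5296, -0.4028, 0.034]
tool_rot: [-3.142, -0.06, 3.13]
force: [0.3, 0.1, -0.3]
grip_width: 0.0427
finger_force: 0.0
```

Emit:
{"fn": "move_arm", "kwargs": {
  "plan": [
    [[0, 0, -0.3, 0, 0, 0, 0], [0, 0, -0.7, 0, 0, 0, 0], [0, 0, -1, 0, 0, 0, 0], [0, 0, -1, 0, 0, 0, 0], [0, 0, -1, 0, 0, 0, 0], [0, 0, -1, 0, 0, 0, 0], [0, 0, -1, 0, 0, 0, 0], [0, 0, -1, 0, 0, 0, 0], [0, 0, -0.5, 0, 0, 0, 0], [0, 0, 0, 0, 0, 0, 0]]
  ]
}}

```text
clock: 42.45
position: [0.5393, -0.4033, 0.1857]
tool_rot: [-3.14, -0.058, 3.13]
force: [-0.8, -0.6, -0.5]
grip_width: 0.0429
finger_force: 0.0
```

Run:
```python
from go import *
st(); f=wrist("w16")
im=f["color"];hsv=cv2.cvtColor(im,cv2.COLOR_RGB2HSV)
g=im.max(2)
# dark mat & bright pan
bb=cv2.inRange(hsv,(0,0,140),(180,60,255)); n,l,S,c=cv2.connectedComponentsWithStats(bb)
for i in range(1,n):
    if S[i,4]>800: print("bright",S[i],c[i].round(0),wcast(f,[S[i,:2],S[i,:2]+[S[i,2],0]],.005)[:,:2])
s=grab_frame("scene")
print("scene pred lip/handle top",proj(s,[[.4228,-.444,.005],[.4228,-.362,.005],[.541,-.405,.107]]).round(1).tolist())
s0=load("scene0")["color"]
for nm,I in(("before",s0),("now",s["color"])):
    h=cv2.cvtColor(I,cv2.COLOR_RGB2HSV)[130:190,205:285]; m=cv2.inRange(h,(0,0,110),(180,60,255)); k=cv2.connectedComponentsWithStats(m); j=1+k[2][1:,4].argmax(); print(nm,k[2][j],k[3][j])
o=cv2.cvtColor(s["color"],cv2.COLOR_RGB2HSV)[320:360,380:420]; print("balls px in liner",(cv2.inRange(o,(17,120,50),(27,255,255))>0).sum())
```

```text
42.45 p [ 0.5393 -0.4033  0.1857] rpy [-179.9   -3.3  179.3] q [ 0.5   0.64  0.06  1.42 -0.    1.13  2.11] F [-0.8 -0.6 -0.5] w 0.0429 0.0
bright [ 457   23   33  139 1511] [475.  90.] [[ 0.3231 -0.1814]
 [ 0.3115 -0.1265]]
bright [ 241   87   83   81 5822] [280. 125.] [[ 0.4209 -0.4479]
 [ 0.4219 -0.3559]]
bright [ 518  168   42  162 3906] [543. 243.] [[ 0.506  -0.0837]
 [ 0.5014  0.01  ]]
scene pred lip/handle top [[247.0, 143.8], [259.8, 158.9], [219.1, 142.9]]
before [ 22  14  33  26 471] [37.8811 25.5966]
now [ 24  14  32  27 496] [38.8669 25.4899]
balls px in liner 225
```

```bash
python3 -c "
from workcell import job_done
print(job_done())"
```

```text
the job is handed in; nothing more can be done
None
```

The job is handed in but I got no verdict back: the small pot is nested in the wide pot, camera counts show all five balls inside it, and the scoop is back flat on its mat within about 2 mm of its starting place; I did not re-check the cup, jar, screwdriver and wrench at the end.

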